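Weigh a nail tin on the hook scale

TASK

Weigh the nail tin: hang it by its handle on the hook of the spring scale, easing its weight slowly onto the spring until the spring carries all of it, without jerking the scale or pulling it down to its stop, then let go so that it hardly bobs and leave it hanging free until the scale has been still for a good second. Then take it off as gently, letting the spring back up slowly, and set the tin down softly, upright inside the empty stock tray, leaving the other things on the table alone.

Things in the scene. Friction and masses are not known exactly. Their poses are not given: they have to be found in the camera images.
- tin_center (a point): Closed, lidded nail tin: plain grey steel box 140 mm long (its own x), 52 mm wide (y), 55 mm tall; 0.2 to 0.8 kg, unknown, balanced about its middle. This point: centre of the box, 27.5 mm above its underside. Both ends are alike. Grip it across the 52 mm width near one end (about 50 mm from the middle), the gripper leaning back a little from the handle, to leave room for the scale above.
- tin_bar (a point): Tin's handle: a fixed upright stirrup of 6 mm round bar over the middle of the box, spanning its width (tin's y). This point: centre of the bar at its peak, 118 mm above the tin's underside, 63 mm above the lid. Stirrup 47 mm wide between its uprights' centres; the top is a shallow roof, 6 mm higher in the middle, that centres on a hook.
- scale: Spring hook scale clipped to a grey bracket fixed to the table. Origin on the table straight below the hook. The hook is open to the scale's -x side (towards the robot): the bar comes in along +x. Post on a 100 mm square foot at x +112, y +105 mm. Flat housing (22 by 38 mm) 310 to 504 mm above the table, over the hook, with a 5.5 mm rod between.
- hook_seat (a point): Centre of a 6 mm bar seated in the hook's bowl (moves with the hook; 245 mm above the table unloaded). Hook of 5.5 mm wire in the scale's x-z plane. Bowl: bar centre free 8 mm either way in x. Upturned tip 16 mm to -x: the bar's centre passes over it 27 mm or more above the seat, at most 50 mm or the hook's bottom meets the lid; there the shank stops the bar at about x +4 mm, or +2 to -6 mm above 37 mm.
- scale_hook (a joint): How far the hook is drawn down, m: 0 unloaded, growing downward. The spring gives about 9 mm per N after a first 0.25 N, with little damping: a load let go out of balance bobs for two or three seconds. Past 78 mm it is overloaded (stop at 82 mm). The hook must not move faster than 0.08 m/s either way nor feel more than 15 N.
- tray_floor (a point): Empty stock tray: a shallow plywood tray 196 mm long (its own x), 108 mm wide (y), 18 mm tall, walls and floor 6 mm thick, fixed. This point: middle of its inner floor (184 by 96 mm), 6 mm above the table.
- tape: A roll of masking tape lying flat, 90 mm across, 24 mm tall; origin at the centre of its underside. Bystander.
- hammer: A tack hammer, 260 mm long. Bystander.
- shears: Black-handled shears lying half open, about 190 mm long. Bystander.
- jar: A glass jar with a steel lid, 68 mm across, 85 mm tall. Bystander.
- webbing: A roll of webbing lying flat, 110 mm across, 50 mm tall. Bystander.
- chalk: A flat piece of chalk 52 by 30 by 12 mm, lying close beside the tray. Bystander.
- can: A closed round can, 72 mm across, 100 mm tall. Bystander.
There are look-alikes about, which are no part of the job. Leave any orange look-alike of the part that bears tin_center alone. Leave any purple look-alike of the part that bears tray_floor alone.

How it is judged (in metres and radians):
On the way:
1. the tin hangs free on the scale's hook, let go of, and the scale is still for one second (value of joint scale_hook above 0.01 m and velocity of joint scale_hook between -0.012 and 0.012 m/s and distance between tin_bar and hook_seat below 0.008 m and contact force between tin and the fingers below 0.05 N and contact force between tin and the arm below 0.05 N and angle between tin_center's own z axis and vertical below 0.3 rad), for 1 s.
At the end, for the whole second after the job is handed in: the tin stands upright (within 0.06 rad) and still on the floor of the tray, its centre within 30 mm of the tray's middle along each side, and the scale's hook is back at zero (within 2 mm) (x of tin_center in the frame of tray_floor between -0.03 and 0.03 m and y of tin_center in the frame of tray_floor between -0.03 and 0.03 m and z of tin_center in the frame of tray_floor below 0.031 m and angle between tin_center's own z axis and vertical below 0.06 rad and linear speed of tin below 0.02 m/s and value of joint scale_hook below 0.002 m); the robot touches nothing.
It fails at once if the scale is jerked: its hook moves faster than 0.08 m/s up or down (velocity of joint scale_hook above 0.08 m/s or velocity of joint scale_hook below -0.08 m/s).
It fails at once if the scale is drawn past 78 mm, to its lower stop (value of joint scale_hook above 0.078 m).
It fails at once if the tin bears on the scale with more than 15 N (contact force between tin and scale above 15 N).
It fails at once if the tin is dropped: it moves faster than 0.35 m/s while nothing holds it (linear speed of tin above 0.35 m/s and contact force between tin and the fingers below 0.05 N).
It fails at once if another thing on the table is moved more than 40 mm (distance of any of tape, hammer, shears, jar, webbing, chalk, can from where it was at the start of the episode above 0.04 m).
It also fails if it takes over 67 s, if anything falls off the work surface, if the arm or the gripper's body presses on something with over 40 N, if the wrist force passes 120 N, or if a joint passes its speed limit or range.

ROBOT

A 6-joint arm with a two-finger parallel gripper is mounted at the origin on the work surface. World frame = base frame: x ahead of the robot, y to its left, z up, the work surface at z = 0. Lengths are in mm, angles in rad, forces in N, time in s.
With the tool pointing down it reaches from about 350 to 725 mm from the base axis. Payload 6 kg.
Tool frame: the origin (TCP) lies between the finger pads; the fingertips stand arm.tip_reach ahead of it and the grasp point (between the pads) lies 8 mm behind it (arm.tip_reach is the distance from the TCP to the fingertips, in mm); z points along the fingers, x is the direction in which the jaws open and shut, and the axes are right-handed (so a half turn about z gives the same grasp; the last joint's range is limited). The gripper opens to 85 mm and grips with 20 to 120 N. Pads are 22 mm wide; open, the fingers measure 114 mm over their backs; the gripper's body (76 mm by 85 mm) begins 54 mm behind the grasp point. The pads swing forward as they close: fully open they stand 13 mm farther back than shut.
Start: joints at [-0.957, 0.04, 0.085, 0, -1.615, -0.334], TCP at [165.708, -576.642, 242.261] pointing down, gripper open.
Joint ranges: [-2.56, 2.56], [-1.29, 2.01], [-1.08, 1.49], [-3.29, 1.98], [-2.81, -0.18], [-2.99, 2.99]. Speed limits (rad/s): [2.57, 2.57, 3.01, 3.14, 3.14, 3.14].

INTERFACE

Orientations are given as [roll, pitch, yaw] about the fixed x, y, z axes, in that order (R = Rz(yaw) Ry(pitch) Rx(roll)).
In Python, from bench import arm gives the robot as it stands.
- The arm moves only by the shell command python3 -m inch 'ROWS' [FORCE]. ROWS is text: rows parted by semicolons, each of 5 numbers parted by spaces: the shift along the tool's x, y, z in m, then the turn about the tool's z in rad, then the finger opening in m, from 0 to 0.0854. A call has 1 to 12 rows; each row is the pose to reach, as a shift and turn from the pose measured when the call began, along the tool's axes at that moment; what a row does not reach only later rows make up. A row lasts 1/8 s, in which the tool goes at most 62.5 mm and 10.7 degrees, less where a joint would pass 70% of its speed; a pose out of reach is approached as far as the arm can. A call with a gripper value outside its range is refused whole. The fingers move at their own pace and stop on an object; FORCE is the grip in N (left out, the last holds). Time passes only in rows, so rows that repeat a pose let the fingers close. It gives the time, the measured TCP pose, the force and the opening at its end, in the units of the state.
- arm.get_obs(): the state, without advancing time (a new reading comes with each control period).
- arm.read_camera(name): name is "scene" or "top" or "wrist"; returns the picture (420x560x3 uint8, blue, green, red); there is no depth.
- arm.camera_params(name): a dict with "mtx" (3x3 intrinsics, pixels), "R" (3x3) and "t" (3): a world point X has camera coordinates R X + t. Camera axes: x right, y down, z forward; pixel columns grow to the right and rows downward; lengths in mm; the calibration is good to about 2 mm. A picture is of the moment at which its call begins: read the wrist's pose just before it. camera_params takes no time and is no camera call; for the wrist camera it gives the pose at the moment of the call.
- arm.finish_job(): hands the job in, once; it reports no verdict.
Trained networks look in the newest picture that a camera, given by its name, has taken for a name from the list of things; names that differ only in an ending like _2 or _b are one class to them, and where a whole thing is asked for, a point or a joint stands for the part that bears it (a point fixed in the world has none). Each returns a list of dicts, best first, with "score" (0 to 1); they miss things now and then, are a little off and sometimes report something else, mostly with a low value. They report only what shows in the picture. A call takes as long as a camera call. They do not tell look-alikes from the thing itself.
- arm.look_for(camera, label): "position" ([column, row] in pixels, amid what is visible of it).
- arm.spot_point(camera, label): "position" ([column, row] in pixels: a listed point, or the origin of a listed thing).
The state is a dict: "time": time; "qpos": joint angles; "joint_vel": joint speeds; "tau": joint torques, N m; "tool_pos": TCP position; "orientation": TCP orientation; "contact_force": force on the tool from outside, world axes, zero at the start; "moment": the same for the moment, N m; "opening": opening from 0.0 (shut) to 1.0 (fully open).
Only numpy, scipy, OpenCV 4.12 (cv2) and the standard library are available. Lean on these libraries where they do the work, as an engineer would, in place of code of your own. Each camera call takes 0.05 s, during which the arm holds its last target.

## Working session

There is one attempt and no reset: what is moved stays moved. The work goes in short steps, Python scripts to look and compute and a shell command to move; the robot and the scene stay as the last step left them, time stands still between calls to the robot, and variables do not carry over. Pictures are saved under pics/ and viewed, and the job is handed in when it is done.

```bash
ls; mkdir -p pics; python3 - <<'E'
from bench import arm
import cv2
o=arm.get_obs();print(o); print(arm.tip_reach)
for c in ("scene","top","wrist"):
    im=arm.read_camera(c); cv2.imwrite(f"pics/{c}0.png",im)
    p=arm.camera_params(c); print(c,p)
for c in ("scene","top"):
    for l in ("tin_center","tin_bar","scale","hook_seat","tray_floor"):
        print(c,l,[(round(d["score"],2),[round(float(x),1) for x in d["position"]]) for d in arm.spot_point(c,l)])
E
```

```text
pics
{'time': 0.0, 'qpos': array([-9.57286842e-01,  4.08027400e-02,  8.38019896e-02, -4.94387993e-04,
       -1.61549239e+00, -3.33719776e-01]), 'joint_vel': array([ 2.38598945e-04,  1.50182465e-04,  3.99540476e-06, -8.60342250e-04,
        1.04613720e-03,  1.18456876e-03]), 'tau': array([ 1.37897641e-03, -3.68224919e+01,  3.47422707e+01,  6.93246737e+00,
       -5.45739342e-03,  5.75752097e-05]), 'tool_pos': array([ 165.70680387, -576.33849588,  241.27310426]), 'orientation': array([-3.14150353e+00, -1.76498533e-03,  1.85060763e+00]), 'contact_force': array([-0.16858661,  0.67344184, -0.57181514]), 'moment': array([-0.02305987, -0.02021428,  0.03462362]), 'opening': 1.0014629478466324}
11.0
scene {'mtx': array([[468.65360008,   0.        , 280.362724  ],
       [  0.        , 468.65360008, 207.6991649 ],
       [  0.        ,   0.        ,   1.        ]]), 'R': array([[ 0.83938096,  0.5433577 ,  0.01421347],
       [ 0.31454173, -0.46424662, -0.82797257],
       [-0.44328671,  0.69945513, -0.56058845]]), 't': array([-417.90156447,  -15.59019365, 1603.36242973])}
top {'mtx': array([[
[... 634 characters left out ...]
,  0.2643173 ,  0.29222876],
       [ 0.28017957,  0.08308045, -0.95634568]]), 't': array([600.20609804, -37.91409562, 379.96613035])}
scene tin_center [(0.75, [296.0, 185.5]), (0.68, [318.3, 159.1]), (0.62, [345.2, 201.0])]
scene tin_bar [(0.88, [348.8, 178.2]), (0.87, [318.3, 142.6]), (0.73, [294.5, 161.3])]
scene scale []
scene hook_seat [(0.53, [342.0, 212.7]), (0.36, [345.4, 204.0])]
scene tray_floor [(0.62, [144.5, 277.3]), (0.15, [341.2, 208.5])]
top tin_center [(0.83, [177.8, 258.9]), (0.78, [182.3, 193.1]), (0.57, [125.7, 259.2])]
top tin_bar [(0.88, [175.4, 190.9]), (0.81, [179.9, 259.1]), (0.64, [111.0, 259.3])]
top scale []
top hook_seat []
top tray_floor [(0.62, [378.2, 190.0])]
```

View pics/scene0.png

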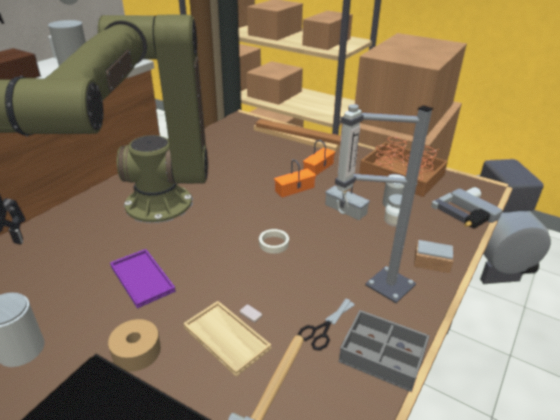

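View pics/top0.png

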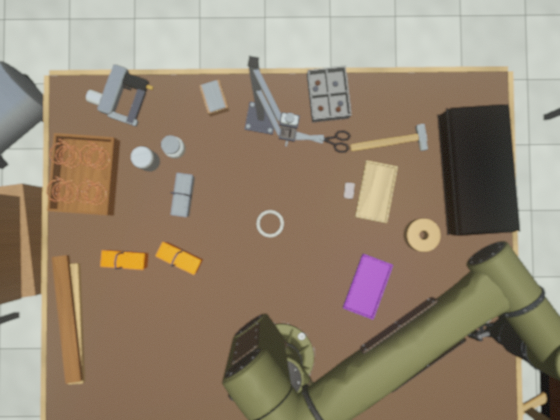

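View pics/wrist0.png

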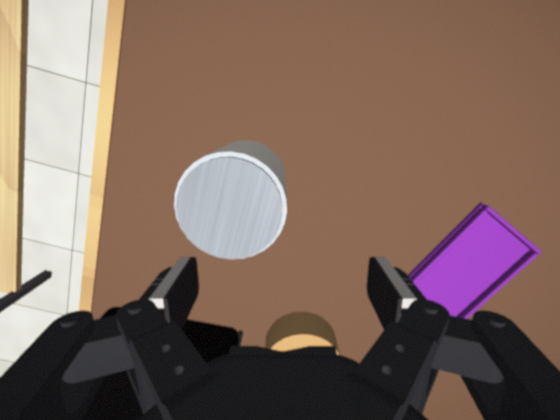

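Candidates for the tin: grey box at scene (347,201) / top (182,193), and orange look-alikes at top (125,260) and (178,259). The grey one matches the description. For the tray: plywood at top (377,191), purple look-alike at top (368,287); I choose the plywood one. Next, close crops and measurements.

```bash
cat > h.py <<'E'
import numpy as np
from scipy.spatial.transform import Rotation as Ro
def onz(p,uv,z):
    R,t,K=p["R"],p["t"],p["mtx"]; d=R.T@np.linalg.solve(K,[uv[0],uv[1],1]); c=-R.T@t
    return c+d*(z-c[2])/d[2]
def proj(p,X):
    q=p["mtx"]@(p["R"]@np.asarray(X,float)+p["t"]); return q[:2]/q[2]
def tri(ps,uvs):
    A=[];b=[]
    for p,uv in zip(ps,uvs):
        d=p["R"].T@np.linalg.solve(p["mtx"],[uv[0],uv[1],1]); d/=np.linalg.norm(d); c=-p["R"].T@p["t"]
        P=np.eye(3)-np.outer(d,d); A.append(P); b.append(P@c)
    X=np.linalg.solve(sum(A),sum(b)); return X,[np.linalg.norm(P@X-q) for P,q in zip(A,b)]
E
python3 - <<'E'
import cv2
t=cv2.imread("pics/top0.png"); s=cv2.imread("pics/scene0.png")
cv2.imwrite("pics/t1.png",cv2.resize(t[90:240,155:315],None,fx=4.9,fy=4,interpolation=3)[:600,:784] if 0 else cv2.resize(t[100:220,160:310],None,fx=5,fy=5,interpolation=3))
cv2.imwrite("pics/t2.png",cv2.resize(t[150:235,320:410],None,fx=7,fy=7,interpolation=3))
cv2.imwrite("pics/s1.png",cv2.resize(s[95:225,280:430],None,fx=4.6,fy=4.6,interpolation=3))
from bench import arm; from h import *
p=arm.camera_params("top"); q=arm.camera_params("scene")
print("bar",tri([p,q],[(175.4,190.9),(348.8,178.2)]), "c",tri([p,q],[(182.3,193.1),(345.2,201)]))
print("tray",onz(p,(377,191),6),onz(q,(227,337),6))
E
```

```text
bar (array([551.25801299, 328.95473069, 122.18859995]), [np.float64(3.2237128336518457), np.float64(3.2237128336516965)]) c (array([550.12424331, 325.45345214,  35.27341426]), [np.float64(4.340180626558406), np.float64(4.340180626558686)])
tray [ 558.39642318 -334.32883801    6.        ] [ 559.90867752 -330.78868362    6.        ]
```

View pics/t1.png

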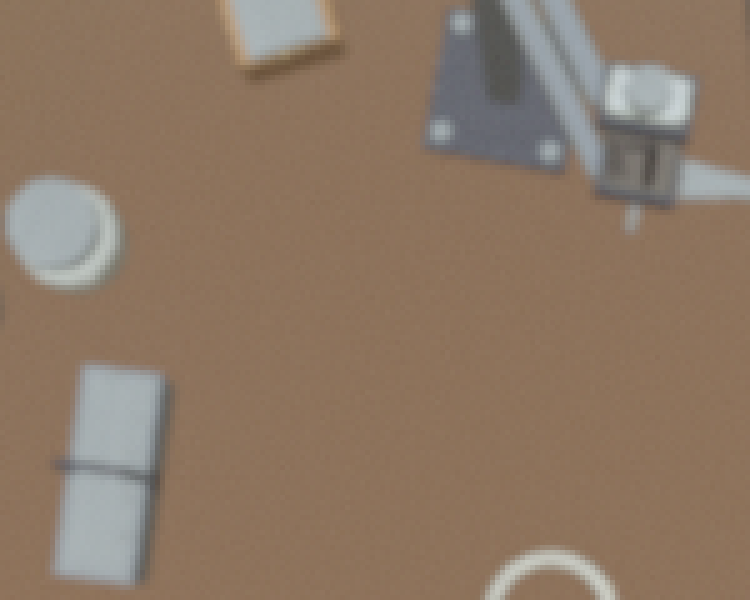

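View pics/t2.png

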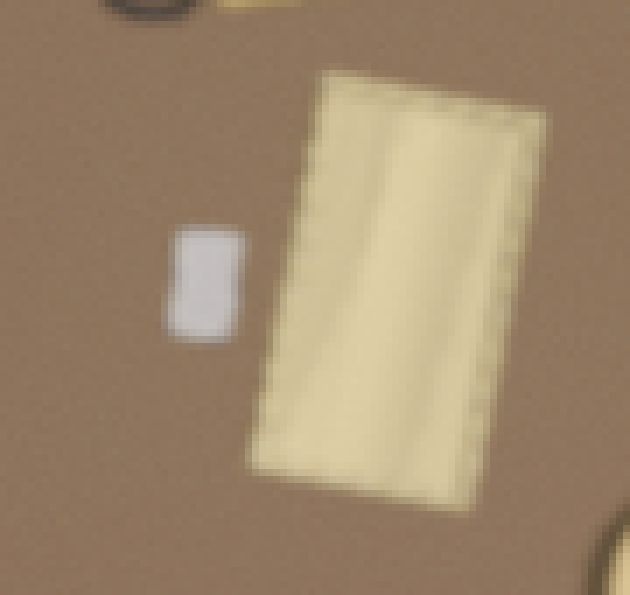

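View pics/s1.png

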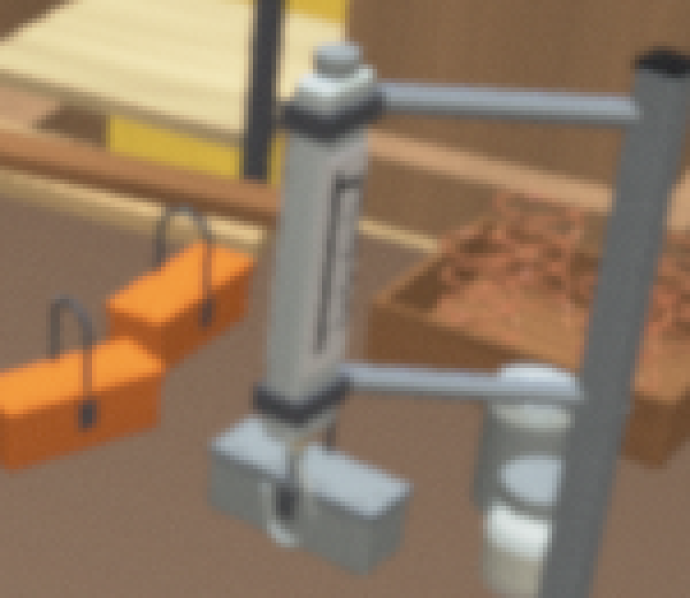

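```bash
python3 - <<'E'
from bench import arm; from h import *
np.set_printoptions(precision=1,suppress=True)
p=arm.camera_params("top"); q=arm.camera_params("scene"); w=arm.camera_params("wrist"); o=arm.get_obs()
T=Ro.from_euler("xyz",o["orientation"]).as_matrix()
print("cam in tool",T.T@(-w["R"].T@w["t"]-o["tool_pos"]), "\nR cam->tool",T.T@w["R"].T); print("toolR",T)
g=lambda c,s,off:(c[0]/s+off[0],c[1]/s+off[1])
def quad(pts,z,s,off,n):
    P=np.array([onz(p,g(c,s,off),z) for c in pts]); print(n,P,"mean",P.mean(0),"sides",[np.linalg.norm(P[i]-P[(i+1)%4]) for i in range(4)],"ang",[np.degrees(np.arctan2(*(P[(i+1)%4]-P[i])[[1,0]])) for i in range(4)])
quad([(82,365),(167,372),(136,583),(52,577)],55,5,(160,100),"tin")
quad([(325,70),(549,108),(474,512),(247,470)],18,7,(320,150),"tray")
P=[onz(p,g(c,5,(160,100)),6) for c in [(425,148),(564,171)]];print("foot front edge",P)
for z in (504,):print("housing top", onz(p,g((645,90),5,(160,100)),z))
print("tip",onz(p,g((632,225),5,(160,100)),260))
print("hook", tri([p,q],[g((634,215),5,(160,100)),(342,205)]))
for h in (245,):
  print("scene seat on z", onz(q,(342,211),245))
for n,uv in dict(h=(352.5,105),).items(): print(onz(q,uv,504))
print("tcp in top/scene",proj(p,o["tool_pos"]),proj(q,o["tool_pos"]))
E
```

```text
cam in tool [  -1.2  -74.3 -131.6] 
R cam->tool [[ 1.   0.   0. ]
 [-0.   1.   0.3]
 [-0.  -0.3  1. ]]
toolR [[-0.3  1.  -0. ]
 [ 1.   0.3  0. ]
 [ 0.  -0.  -1. ]]
tin [[619.4 343.1  55. ]
 [614.3 286.5  55. ]
 [474.2 307.2  55. ]
 [478.6 362.9  55. ]] mean [546.6 324.9  55. ] sides [np.float64(56.75308259866966), np.float64(141.67858000916817), np.float64(55.84148661400873), np.float64(142.2547008903306)] ang [np.float64(-95.15867171802334), np.float64(171.6178903710661), np.float64(85.48303119658132), np.float64(-7.999952867618673)]
tray [[ 663.7 -297.1   18. ]
 [ 644.3 -406.    18. ]
 [ 447.7 -366.2   18. ]
 [ 469.  -256.3   18. ]] mean [ 556.2 -331.4   18. ] sides [np.float64(110.60684422860014), np.float64(200.55294717356617), np.float64(111.84973053648679), np.float64(199.0136576476686)] ang [np.float64(-100.12535933765406), np.float64(168.54429823114046), np.float64(79.06916614543455), np.float64(-11.820761793568312)]
foot front edge [array([774.2, 117.7,   6. ]), array([757.5,  21.9,   6. ])]
housing top [686.8 -18.6 504. ]
tip [671.2 -18.3 260. ]
hook (array([680.5, -17.9, 257.3]), [np.float64(3.3808053319721005), np.float64(3.380805331972028)])
scene seat on z [687.5 -22.1 245. ]
[672.3   8.8 504. ]
tcp in top/scene [483.5 320.8] [  1.9 256.7]
```

Tin is at about (547,325) with yaw about -7°, tray at (556,-332) with yaw about -11.5°. The hook is at about (687,-21) with yaw -9.9°: foot, scene and top views agree. The wrist camera sits on the tool's -y side, so tool +y must face the handle. First I go round over the table.

```bash
cat >> h.py <<'E'
def rel(o,target,yaw=None):
    """target TCP world mm -> tool shift m, turn"""
    T=Ro.from_euler("xyz",o["orientation"]).as_matrix()
    d=T.T@(np.asarray(target,float)-o["tool_pos"])/1000
    tw=None
    if yaw is not None:
        c=np.arctan2(-T[0,1]*-1,1) if 0 else np.arctan2(T[1,0],T[0,0])
        tw=-((yaw-c+np.pi)%(2*np.pi)-np.pi)
    return np.round(d,4),None if tw is None else round(float(tw),4)
E
python3 -m inch '0.032 0.042 -0.003 0.04 0.0854;0.065 0.084 -0.006 0.08 0.0854;0.097 0.126 -0.009 0.12 0.0854;0.129 0.168 -0.012 0.16 0.0854;0.161 0.21 -0.015 0.2 0.0854;0.194 0.252 -0.018 0.24 0.0854;0.226 0.294 -0.018 0.28 0.0854;0.258 0.336 -0.018 0.32 0.0854;0.29 0.378 -0.018 0.36 0.0854;0.323 0.42 -0.018 0.4 0.0854'; python3 - <<'E'
from bench import arm; from h import *
o=arm.get_obs(); print(o["tool_pos"],o["orientation"],o["qpos"]); print(rel(o,[470,290,260],np.radians(83)))
E
```

```text
time: 1.9
tool_pos: [481.0, -148.6, 260.6]
orientation: [3.141, -0.0, 1.449]
contact_force: [0.1, -1.3, 0.2]
opening: 1.001
[ 480.96893615 -148.61517932  260.64662248] [ 3.14075707e+00 -1.83543061e-04  1.44946749e+00] [ 1.01320861e-01 -2.16143318e-01 -1.21787994e-01  5.52049190e-06
 -1.66429616e+00 -1.79344558e+00]
(array([ 0.4341, -0.064 ,  0.0007]), 0.0008)
```

```bash
python3 -m inch '0.048 -0.007 0 0 0.0854;0.096 -0.014 0 0 0.0854;0.145 -0.021 0 0 0.0854;0.193 -0.028 0 0 0.0854;0.241 -0.035 0 0 0.0854;0.29 -0.042 0 0 0.0854;0.338 -0.05 0 0 0.0854;0.386 -0.057 0 0 0.0854;0.434 -0.064 0 0 0.0854;0.434 -0.064 0 0 0.0854'; python3 - <<'E'
from bench import arm; from h import *
import cv2
o=arm.get_obs(); print(o["tool_pos"],o["orientation"],o["qpos"])
w=arm.camera_params("wrist"); im=arm.read_camera("wrist"); cv2.imwrite("pics/w1.png",im)
for l,z in (("tin_center",27.5),("tin_bar",118)):
    for d in arm.spot_point("wrist",l): print(l,d["score"],d["position"],onz(w,d["position"],z))
cv2.imwrite("pics/s2.png",arm.read_camera("scene"))
cv2.imwrite("pics/t3.png",arm.read_camera("top"))
E
```

```text
time: 3.15
tool_pos: [469.2, 292.4, 259.4]
orientation: [-3.141, 0.001, 1.453]
contact_force: [0.1, -0.7, -0.4]
opening: 1.0
[469.23927256 292.44017924 259.40480924] [-3.14094975e+00  1.25082963e-03  1.45268221e+00] [ 9.20707388e-01 -8.12827016e-02 -3.74948740e-03  8.06545339e-05
 -1.64973362e+00 -2.60961193e+00]
tin_center 0.78 [317.8, 231.4] [546.90672274 330.56332255  27.5       ]
tin_center 0.68 [308.8, 62.7] [339.35097213 337.20267935  27.5       ]
tin_center 0.56 [472.7, 36.5] [334.30390908 521.0660636   27.5       ]
tin_bar 0.97 [540.1, 6.0] [333.67412446 519.02812854 118.        ]
tin_bar 0.71 [317.1, 44.0] [339.97852432 336.27655092 118.        ]
tin_bar 0.56 [321.1, 267.1] [550.05822127 323.20912629 118.        ]
```

View pics/w1.png

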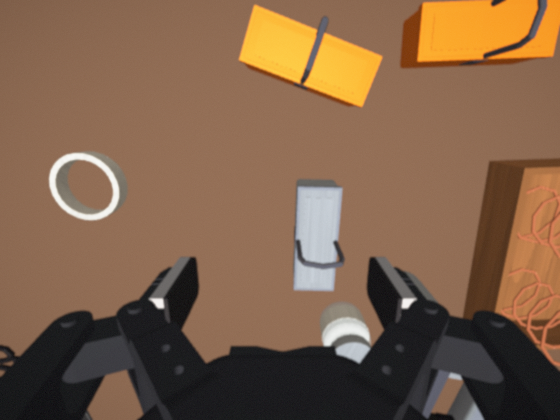

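View pics/s2.png

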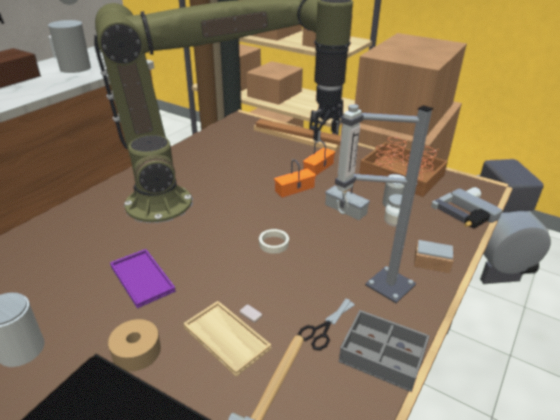

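View pics/t3.png

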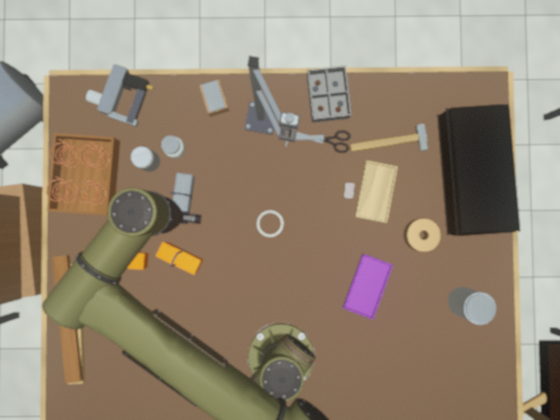

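```bash
python3 - <<'E'
from bench import arm; from h import *
import cv2
o=arm.get_obs();q=arm.camera_params("scene");p=arm.camera_params("top")
for h in (0,50,100,150,200,250,300,350,400):
    X=o["tool_pos"]+[0,0,h]; D=(q["R"]@X+q["t"])[2]; print(h,proj(q,X).round(1),"px/mm",round(468.65/D,3),"top",proj(p,X).round(1))
im=cv2.imread("pics/s2.png"); cv2.imwrite("pics/s2c.png",cv2.resize(im[0:150,280:400],None,fx=4,fy=4,interpolation=3))
im=cv2.imread("pics/t3.png"); cv2.imwrite("pics/t3c.png",cv2.resize(im[160:260,90:220],None,fx=5,fy=5,interpolation=3))
im=cv2.imread("pics/t3.png"); cv2.imwrite("pics/t3h.png",cv2.resize(im[100:155,240:330],None,fx=8,fy=8,interpolation=3))
E
```

```text
0 [324.8 137.2] px/mm 0.323 top [178.6 216.2]
50 [325.9 122.2] px/mm 0.329 top [174.4 215.8]
100 [327.1 106.6] px/mm 0.336 top [169.9 215.3]
150 [328.3  90.3] px/mm 0.343 top [164.9 214.7]
200 [329.5  73.3] px/mm 0.35 top [159.5 214.1]
250 [330.8  55.7] px/mm 0.358 top [153.5 213.5]
300 [332.2  37.2] px/mm 0.365 top [146.8 212.8]
350 [333.6  17.9] px/mm 0.374 top [139.4 211.9]
400 [335.1  -2.2] px/mm 0.382 top [131.1 211. ]
```

View pics/s2c.png

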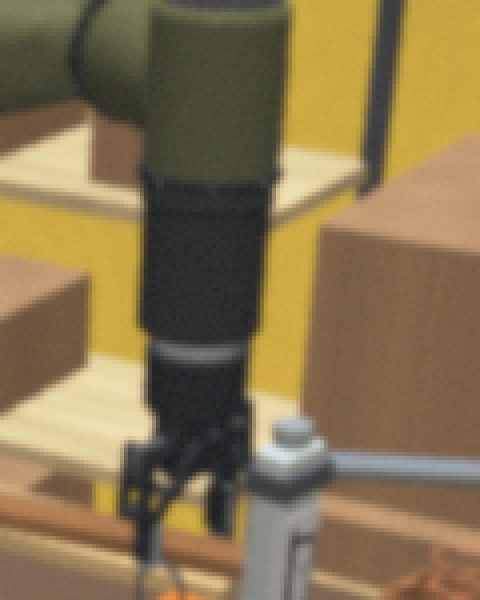

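View pics/t3c.png

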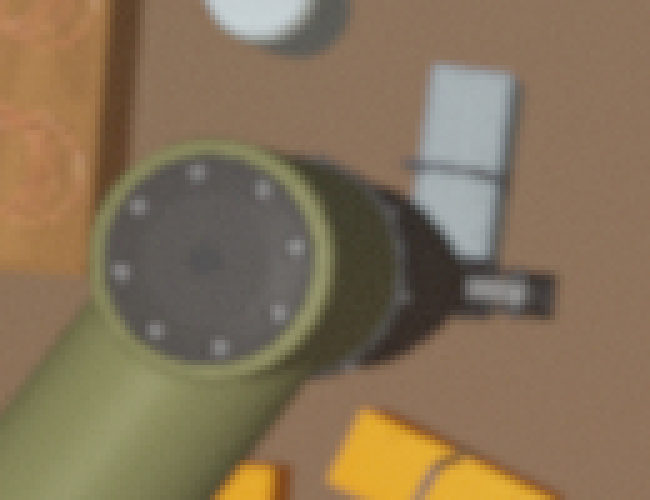

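View pics/t3h.png

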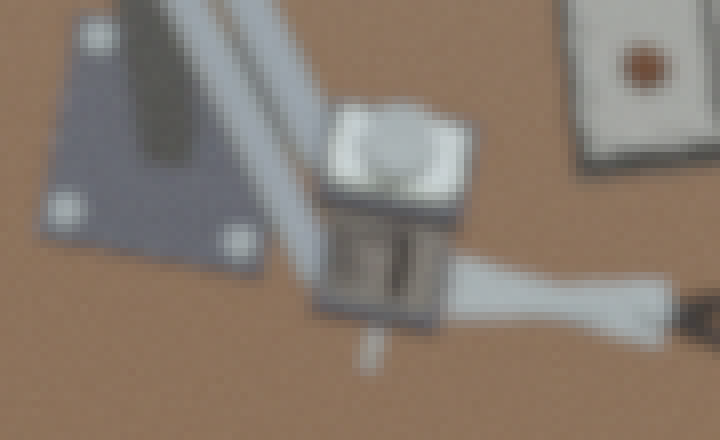

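The orange pair shows at wrist (310,60) and (480,30), and the grey tin with its dark stirrup at (318,237). The arm's column above the gripper has a radius of about 50 mm. With a vertical tool I therefore need to grip nearer the end (about 63 mm) to clear the scale housing. Now I measure the tin precisely.

```bash
python3 - <<'E'
import cv2
im=cv2.imread("pics/w1.png"); cv2.imwrite("pics/w1c.png",cv2.resize(im[170:300,270:370],None,fx=4.6,fy=4.6,interpolation=3)[:598])
E
```

```text
(no output)
```

View pics/w1c.png

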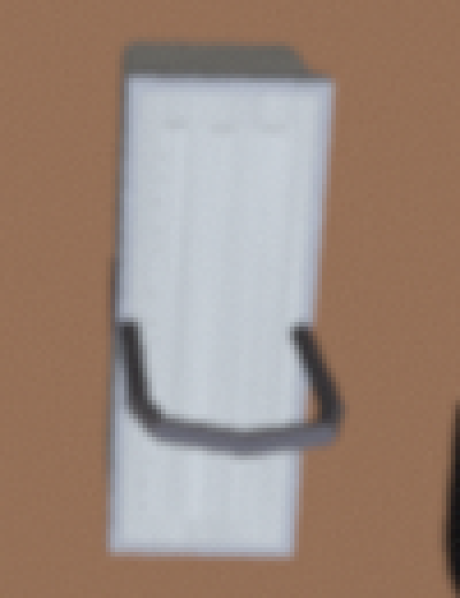

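```bash
python3 - <<'E'
from bench import arm; from h import *
np.set_printoptions(precision=1,suppress=True)
w=arm.camera_params("wrist"); o=arm.get_obs(); print(o["tool_pos"])
g=lambda c:(c[0]/4.6+270-.4,c[1]/4.6+170-.4)
P=np.array([onz(w,g(c),55) for c in [(125,80),(333,78),(296,555),(110,553)]]); print(P,P.mean(0))
print([np.linalg.norm(P[i]-P[(i+1)%4]) for i in range(4)],[np.degrees(np.arctan2(*(P[(i+1)%4]-P[i])[[1,0]])) for i in range(4)])
print("peak",onz(w,g((240,438)),118),"feet",onz(w,g((127,325)),57),onz(w,g((300,330)),57))
E
```

```text
[470.2 289.1 261.2]
[[477.8 305.1  55. ]
 [483.9 358.9  55. ]
 [625.2 339.5  55. ]
 [617.9 285.7  55. ]] [551.2 322.3  55. ]
[np.float64(54.140861183670154), np.float64(142.63989033470114), np.float64(54.28528093362858), np.float64(141.40714471760649)] [np.float64(83.59182499765906), np.float64(-7.8227510566576095), np.float64(-97.71328808087576), np.float64(172.1120871679887)]
peak [550.  320.9 118. ] feet [545.9 298.2  57. ] [553.1 345.2  57. ]
```

```bash
python3 - <<'E'
from bench import arm; from h import *
import cv2
np.set_printoptions(precision=2,suppress=True)
w=arm.camera_params("wrist"); print(arm.get_obs()["tool_pos"],-w["R"].T@w["t"]); im=arm.read_camera("wrist"); w2=arm.camera_params("wrist");print(arm.get_obs()["tool_pos"],-w2["R"].T@w2["t"])
cv2.imwrite("pics/w2.png",im)
a=im[170:300,270:370].astype(int); h=cv2.cvtColor(im,cv2.COLOR_BGR2HSV)[170:300,270:370]
m=((a[...,0]>a[...,2]-5)&(a.sum(2)>420)).astype(np.uint8)
c=max(cv2.findContours(m,0,2)[0],key=cv2.contourArea); r=cv2.minAreaRect(c);print(r, cv2.boxPoints(r)+[270,170])
ap=cv2.approxPolyDP(cv2.convexHull(c),4,True)[:,0]+[270,170]; print(ap.tolist())
P=np.array([onz(w2,x,55) for x in ap]);print(P,P.mean(0))
cv2.imwrite("pics/w2c.png",cv2.resize(im[170:300,270:370],None,fx=4.6,fy=4.6,interpolation=3)[:598])
E
```

```text
[470.19 289.1  261.17] [396.56 297.11 392.63]
[470.19 289.07 261.24] [396.57 297.08 392.65]
((49.89226531982422, 52.04696273803711), (43.518714904785156, 75.57960510253906), 3.012787342071533) [[296.18 258.64]
 [300.15 183.17]
 [343.61 185.45]
 [339.64 260.93]]
[[343, 186], [337, 258], [310, 258], [298, 236], [300, 186]]
[[483.37 360.11  55.  ]
 [577.83 346.67  55.  ]
 [573.57 312.    55.  ]
 [541.1  299.83  55.  ]
 [477.11 309.02  55.  ]] [530.6  325.52  55.  ]
```

View pics/w2c.png

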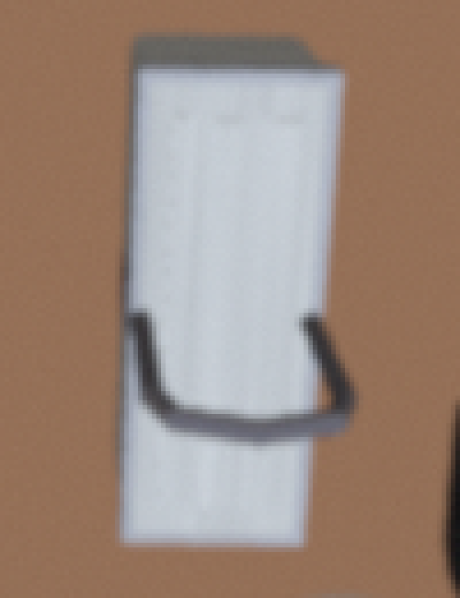

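```bash
python3 - <<'E'
from bench import arm; from h import *
np.set_printoptions(precision=1,suppress=True)
w=arm.camera_params("wrist"); o=arm.get_obs()
g=lambda c:(c[0]/4.6+270-.4,c[1]/4.6+170-.4)
P=np.array([onz(w,g(c),55) for c in [(136,70),(345,71),(305,546),(122,545)]]); print(P,P.mean(0))
print([np.linalg.norm(P[i]-P[(i+1)%4]) for i in range(4)],[np.degrees(np.arctan2(*(P[(i+1)%4]-P[i])[[1,0]])) for i in range(4)])
print("peak",onz(w,g((258,430)),118))
y=np.radians(-7.9); C=np.array([548,324.5]); G=C-63*np.array([np.cos(y),np.sin(y)]); print("grip",G)
print(rel(o,[*G,160],y+np.pi/2),rel(o,[*G,26],y+np.pi/2))
E
```

```text
[[475.6 308.2  55. ]
 [482.4 362.1  55. ]
 [622.5 342.2  55. ]
 [615.7 289.4  55. ]] [549.1 325.5  55. ]
[np.float64(54.33292879324805), np.float64(141.51968804897604), np.float64(53.289079707542044), np.float64(141.40272485332463)] [np.float64(82.7373883636254), np.float64(-8.05807873757386), np.float64(-97.37692810826239), np.float64(172.36429238401766)]
peak [548.5 325.1 118. ]
grip [485.6 333.2]
(array([0. , 0. , 0.1]), 0.0154) (array([0. , 0. , 0.2]), 0.0154)
```

```bash
python3 - <<'E'
from bench import arm; from h import *
np.set_printoptions(precision=4,suppress=True)
o=arm.get_obs(); y=np.radians(-7.8)
print(rel(o,[486.6,333.9,150],y+np.pi/2)[0].tolist(),rel(o,[486.6,333.9,26],y+np.pi/2))
E
```

```text
[0.0464, 0.0106, 0.1113] (array([0.0463, 0.0105, 0.2353]), 0.0137)
```

```bash
python3 -m inch '0.024 0.005 0.04 0.007 0.0854;0.046 0.0105 0.08 0.0137 0.0854;0.0464 0.0105 0.111 0.0137 0.0854;0.0464 0.0105 0.111 0.0137 0.0854;0.0464 0.0105 0.111 0.0137 0.0854'; python3 - <<'E'
from bench import arm; from h import *
import cv2
np.set_printoptions(precision=4,suppress=True)
w=arm.camera_params("wrist");im=arm.read_camera("wrist"); cv2.imwrite("pics/w3.png",im)
o=arm.get_obs(); y=np.radians(-7.8); print(o["tool_pos"],o["orientation"])
print(rel(o,[486.6,333.9,26],y+np.pi/2))
for X in ([549,325.3,118],[549-70*.991+26*.136,325.3+70*.136+26*.991,55],[549-70*.991-26*.136,325.3+70*.136-26*.991,55]): print(proj(w,X))
E
```

```text
time: 4.08
tool_pos: [487.3, 333.7, 152.5]
orientation: [3.138, -0.003, 1.434]
contact_force: [0.1, 0.4, 0.3]
opening: 1.002
[487.366  333.9957 152.9096] [ 3.1376 -0.0036  1.4342]
(array([-0.0007, -0.0012,  0.1269]), -0.0005)
[283.3146 324.6202]
[314.4908 201.2288]
[251.3913 201.2513]
```

View pics/w3.png

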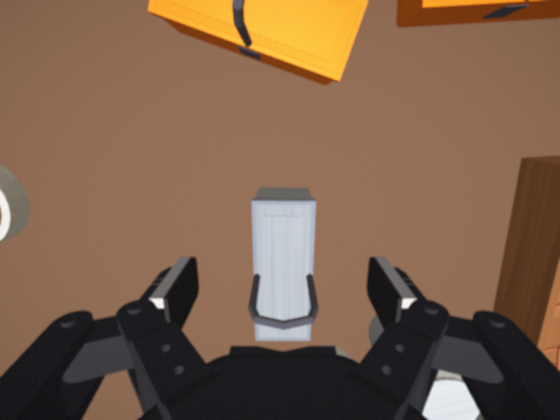

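Tin is centred between the pads at wrist (283,270), and the predicted corners (251,201) and (314,201) match the picture. Descending.

```bash
python3 -m inch '-0.0007 -0.001 0.035 0 0.0854;-0.0007 -0.001 0.07 0 0.0854;-0.0007 -0.001 0.1 0 0.0854;-0.0007 -0.001 0.12 0 0.0854;-0.0007 -0.001 0.127 0 0.0854;-0.0007 -0.001 0.127 0 0.0854;-0.0007 -0.001 0.127 0 0.0854'; python3 - <<'E'
from bench import arm; from h import *
import cv2
o=arm.get_obs(); y=np.radians(-7.8); print(o["tool_pos"],o["orientation"],o["contact_force"])
print(rel(o,[486.6,333.9,26],y+np.pi/2))
im=arm.read_camera("wrist"); cv2.imwrite("pics/w4.png",im)
E
```

```text
time: 5.0
tool_pos: [487.5, 334.5, 27.5]
orientation: [3.136, -0.005, 1.434]
contact_force: [-0.0, 0.0, -0.2]
opening: 0.999
[487.46988042 334.46400379  27.46909047] [ 3.13617904 -0.005336    1.43439916] [-0.00704653  0.00028105 -0.23264269]
(array([-0.0007, -0.0008,  0.0015]), -0.0003)
```

View pics/w4.png

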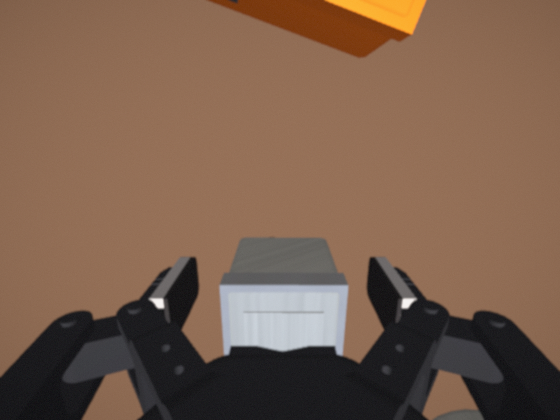

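```bash
python3 -m inch '-0.0005 -0.0005 0.001 0 0.045;-0.0005 -0.0005 0.001 0 0.045;-0.0005 -0.0005 0.001 0 0.045;-0.0005 -0.0005 0.001 0 0.045;-0.0005 -0.0005 0.001 0 0.045;-0.0005 -0.0005 0.001 0 0.045;-0.0005 -0.0005 0.001 0 0.045' 100; python3 - <<'E'
from bench import arm
o=arm.get_obs(); print(o["tool_pos"],o["orientation"],o["contact_force"],o["opening"])
E
```

```text
time: 5.92
tool_pos: [487.1, 334.5, 27.2]
orientation: [3.135, -0.006, 1.435]
contact_force: [-1.3, 0.6, 5.3]
opening: 0.593
[487.10846309 334.45816046  27.163731  ] [ 3.13549423 -0.00625103  1.43468441] [-1.27554152  0.57612838  5.27042716] 0.593461775947109
```

```bash
python3 -m inch '0 0 -0.004 0 0.04;0 0 -0.01 0 0.04;0 0 -0.02 0 0.04;0 0 -0.035 0 0.04;0 0 -0.05 0 0.04;0 0 -0.06 0 0.04;0 0 -0.06 0 0.04;0 0 -0.06 0 0.04;0 0 -0.06 0 0.04'; python3 - <<'E'
from bench import arm; import numpy as np, cv2
F=[]
for i in range(4):
    im=arm.read_camera(["scene","wrist","top","scene"][i]); cv2.imwrite(f"pics/l{i}.png",im); o=arm.get_obs();F.append(np.r_[o["contact_force"],o["moment"]]); print(F[-1].round(2))
print(o["tool_pos"],o["orientation"],o["opening"],o["time"])
E
```

```text
time: 7.05
tool_pos: [486.4, 333.9, 86.3]
orientation: [3.136, -0.005, 1.435]
contact_force: [-0.6, -0.5, -4.2]
opening: 0.593
[-0.44  0.37 -4.49  0.02  0.3   0.  ]
[ 0.1   0.27 -4.53  0.01  0.33  0.05]
[ 0.15  0.77 -4.89  0.    0.3   0.02]
[ 0.38 -0.22 -4.81  0.07  0.25 -0.  ]
[486.62522725 334.03343828  86.84193619] [ 3.1357316  -0.00575364  1.43475045] 0.5943225021385559 7.25
```

```bash
python3 - <<'E'
import cv2
s=cv2.imread("pics/l3.png");cv2.imwrite("pics/l3c.png",cv2.resize(s[60:230,270:430],None,fx=3.5,fy=3.5,interpolation=3))
E
```

```text
(no output)
```

View pics/l3c.png

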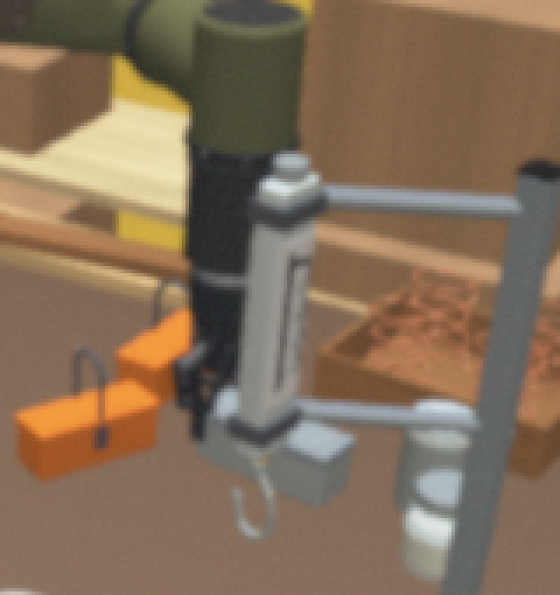

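View pics/l1.png

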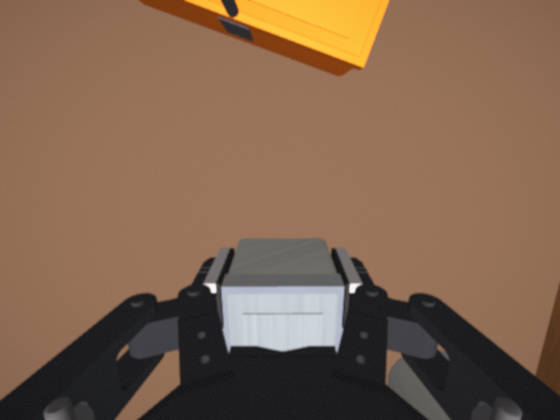

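Tin is held level at about 4.6 N, so I expect about 39 mm of spring travel. In the scene crop the hook is clear: tip (240,490), bowl (258,535). I overlay a scale model to refine the hook's pose.

```bash
cat > ov.py <<'E'
from h import *
import cv2
def overlay(im,p,H,yaw,off,s,ext=0):
    c,sn=np.cos(yaw),np.sin(yaw); L=lambda x,y,z:[H[0]+c*x-sn*y,H[1]+sn*x+c*y,z]
    pr=lambda X:tuple(int(round(v)) for v in ((proj(p,X)-off+.5)*s))
    line=lambda A,B,col:cv2.line(im,pr(L(*A)),pr(L(*B)),col,1)
    b=[(x,y) for x,y in((-11,-19),(11,-19),(11,19),(-11,19))]
    for i in range(4):
        j=(i+1)%4
        for z in(310,504): line((*b[i],z),(*b[j],z),(0,255,0))
        line((*b[i],310),(*b[i],504),(0,255,0))
    f=[(x+112,y+105) for x,y in((-50,-50),(50,-50),(50,50),(-50,50))]
    for i in range(4): line((*f[i],6),(*f[(i+1)%4],6),(255,0,255))
    z=245-ext; a=np.linspace(0,np.pi,13); pts=[(-16,0,z+20),(-14,0,z)]+[(-13.75*np.cos(t),0,z+8-13.75*np.sin(t)) for t in a]
    pts=[(-16,0,z+20)]+[(-13.75*np.cos(t),0,z+8-13.75*np.sin(t)) for t in a]
    for A,B in zip(pts,pts[1:]): line(A,B,(0,0,255))
    return im
E
python3 - <<'E'
from bench import arm; from ov import *
q=arm.camera_params("scene");p=arm.camera_params("top")
y=np.radians(-9.9)
s=cv2.imread("pics/l3.png"); off=np.array([325,90]); c=cv2.resize(s[90:310,325:440],None,fx=5,fy=5,interpolation=3)
o=overlay(c.copy(),q,(687,-21),y,off,5); cv2.imwrite("pics/ov1.png",np.hstack([c[:650],o[:650]])[:600,:1150][:, :])
cv2.imwrite("pics/ov1.png",np.hstack([c[50:640,0:250],o[50:640,0:250]]))
s=cv2.imread("pics/l2.png"); off=np.array([240,95]); c=cv2.resize(s[95:160,240:315],None,fx=8,fy=8,interpolation=3)
cv2.imwrite("pics/ov2.png",overlay(c.copy(),p,(687,-21),y,off,8))
E
```

```text
(no output)
```

View pics/ov1.png

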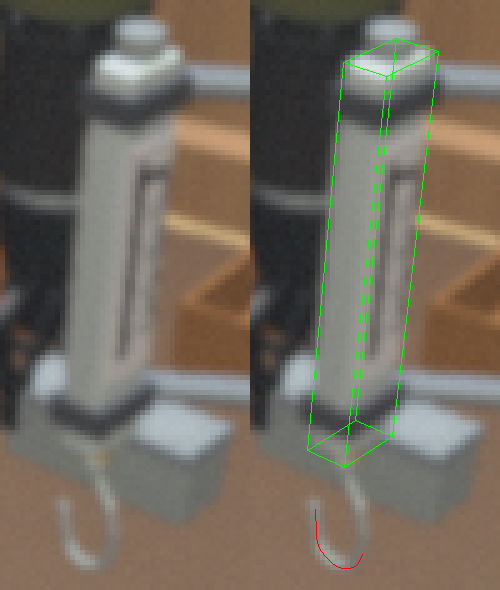

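View pics/ov2.png

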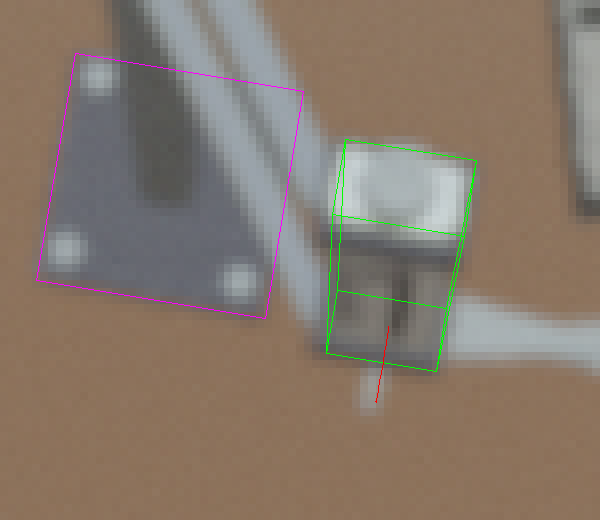

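```bash
python3 - <<'E'
from bench import arm; from h import *
o=arm.get_obs(); y=np.radians(80.1)
print(rel(o,[520,200,187],y),rel(o,[563,2,187],y))
E
```

```text
(array([-0.1277,  0.0518, -0.1006]), 0.0367) (array([-0.318 ,  0.1213, -0.1013]), 0.0367)
```

```bash
python3 -m inch '0 0 -0.02 0 0.04;0 0 -0.045 0 0.04;-0.01 0.004 -0.07 0 0.04;-0.03 0.012 -0.09 0.01 0.04;-0.06 0.024 -0.1 0.02 0.04;-0.1 0.04 -0.101 0.03 0.04;-0.14 0.055 -0.101 0.0367 0.04;-0.18 0.07 -0.101 0.0367 0.04;-0.22 0.085 -0.101 0.0367 0.04;-0.26 0.1 -0.101 0.0367 0.04;-0.295 0.113 -0.101 0.0367 0.04;-0.318 0.121 -0.101 0.0367 0.04';python3 -m inch '0 0 0 0 0.04;0 0 0 0 0.04'; python3 - <<'E'
from bench import arm; from h import *; import cv2
for n in ("scene","top","wrist"): cv2.imwrite(f"pics/p_{n}.png",arm.read_camera(n))
o=arm.get_obs(); y=np.radians(80.1); print(o["tool_pos"],o["orientation"],o["contact_force"],o["moment"])
print(rel(o,[565.3,1.1,187],y),rel(o,[620.5,-8.6,187],y))
s=cv2.imread("pics/p_scene.png");cv2.imwrite("pics/p_sc.png",cv2.resize(s[60:260,250:400],None,fx=3.9,fy=3,interpolation=3) if 0 else cv2.resize(s[60:255,260:410],None,fx=3,fy=3,interpolation=3))
print([ (round(d["score"],2),d["position"]) for d in arm.spot_point("scene","tin_bar")])
E
```

```text
time: 8.75
tool_pos: [562.6, -0.7, 187.7]
orientation: [3.135, -0.006, 1.396]
contact_force: [0.3, -0.5, -3.8]
opening: 0.596
time: 9.0
tool_pos: [562.4, -1.1, 188.4]
orientation: [3.135, -0.006, 1.395]
contact_force: [0.2, 0.5, -4.7]
opening: 0.596
[ 5.62431051e+02 -1.15802960e-01  1.87967717e+02] [ 3.1352756  -0.00594682  1.39665507] [-0.54932926 -0.16887943 -3.04923971] [ 0.10134321  0.25370122 -0.04173886]
(array([0.0017, 0.0026, 0.001 ]), -0.0014) (array([0.0017, 0.0587, 0.0013]), -0.0014)
[(0.77, [319.4, 140.5]), (0.69, [321.5, 192.5])]
```

View pics/p_sc.png

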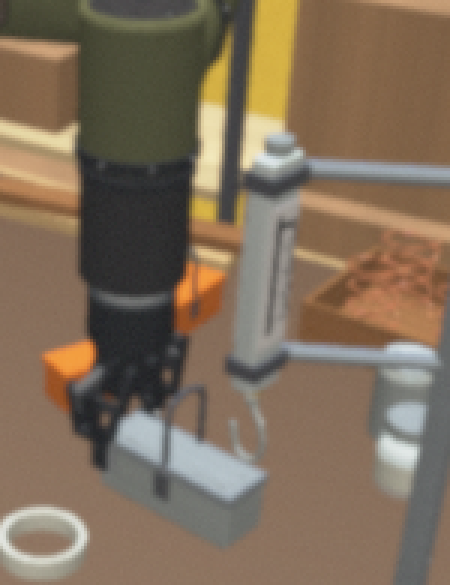

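View pics/p_top.png

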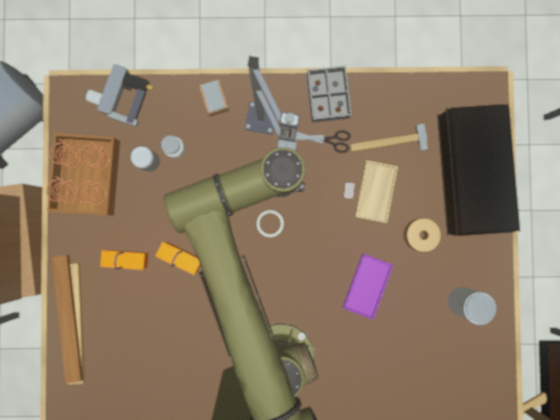

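```bash
python3 - <<'E'
from bench import arm; from ov import *
np.set_printoptions(precision=1,suppress=True)
o=arm.get_obs();q=arm.camera_params("scene")
T=Ro.from_euler("xyz",o["orientation"]).as_matrix(); f=lambda x,y,z:o["tool_pos"]+T@np.array([x,y,z])
s=cv2.imread("pics/p_scene.png"); off=np.array([290,170]);S=8
c=cv2.resize(s[170:245,290:355],None,fx=S,fy=S,interpolation=3)
c=overlay(c,q,(686,-20),np.radians(-9.9),off,S)
pr=lambda X:tuple(int(round(v)) for v in ((proj(q,X)-off+.5)*S))
st=[f(-23.5,62.5,-28),f(-23.5,62.5,-85),f(0,62.5,-91),f(23.5,62.5,-85),f(23.5,62.5,-28)]
for a,b in zip(st,st[1:]): cv2.line(c,pr(a),pr(b),(0,255,255),1)
bx=[f(x,y,-28) for x,y in((-26,-7.5),(26,-7.5),(26,132.5),(-26,132.5))]
for i in range(4): cv2.line(c,pr(bx[i]),pr(bx[(i+1)%4]),(255,255,0),1)
cv2.imwrite("pics/ov3.png",c); print("bar peak",st[2])
E
```

```text
bar peak [623.3 -11.3 279.2]
```

View pics/ov3.png

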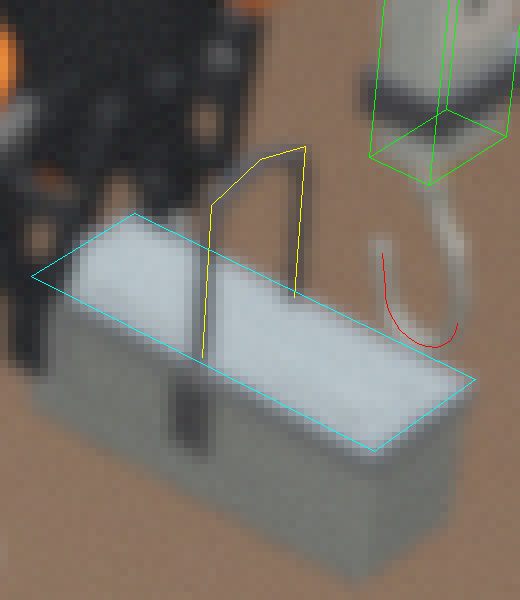

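```bash
python3 -m inch '0.0005 0.01 0.0015 0 0.04;0.001 0.02 0.0015 0 0.04;0.0017 0.03 0.0015 0 0.04;0.0017 0.038 0.0015 0 0.04;0.0017 0.045 0.0015 0 0.04;0.0017 0.05 0.0015 0 0.04;0.0017 0.05 0.0015 0 0.04;0.0017 0.05 0.0015 0 0.04'; cat > look.py <<'E'
import sys
from bench import arm; from ov import *
np.set_printoptions(precision=2,suppress=True)
n=sys.argv[1]; ext=float(sys.argv[2]) if len(sys.argv)>2 else 0
q=arm.camera_params("scene"); o=arm.get_obs(); s=arm.read_camera("scene"); cv2.imwrite(f"pics/{n}_full.png",s)
T=Ro.from_euler("xyz",o["orientation"]).as_matrix(); f=lambda x,y,z:o["tool_pos"]+T@np.array([x,y,z])
yy=np.radians(-9.9); H=np.array([686,-20]); bp=f(0,62.5,-91); d=bp[:2]-H
print(o["time"],"tcp",o["tool_pos"],o["orientation"],"F",o["contact_force"],"M",o["moment"],"op",o["opening"])
print("bar local x,y",d@[np.cos(yy),np.sin(yy)],d@[-np.sin(yy),np.cos(yy)],"bar z-245",bp[2]-245)
print("to xb=-4 centred", rel(o,np.r_[o["tool_pos"][:2]+(H-4*np.array([np.cos(yy),np.sin(yy)])-bp[:2]),o["tool_pos"][2]],yy+np.pi/2))
a=cv2.resize(s[90:280,290:380],None,fx=3.1,fy=3.1,interpolation=3)
off=np.array([315,170]);S=8; c=cv2.resize(s[170:244,315:375],None,fx=S,fy=S,interpolation=3)
a=a[:589];c=c[:589]; cv2.imwrite(f"pics/{n}.png",np.hstack([cv2.copyMakeBorder(a,0,592-a.shape[0],0,0,0),cv2.copyMakeBorder(c,0,592-c.shape[0],0,0,0)]))
E
python3 look.py i1
```

```text
time: 10.2
tool_pos: [611.9, -7.0, 186.7]
orientation: [3.135, -0.006, 1.397]
contact_force: [0.1, -0.2, -4.9]
opening: 0.594
10.2 tcp [611.86  -7.02 186.74] [ 3.14 -0.01  1.4 ] F [ 0.08 -0.22 -4.88] M [ 0.    0.35 -0.01] op 0.5936007604652395
bar local x,y -13.331687892990045 -0.5704584103534306 bar z-245 33.117303671461
to xb=-4 centred (array([0.  , 0.01, 0.  ]), -0.0012)
```

View pics/i1.png

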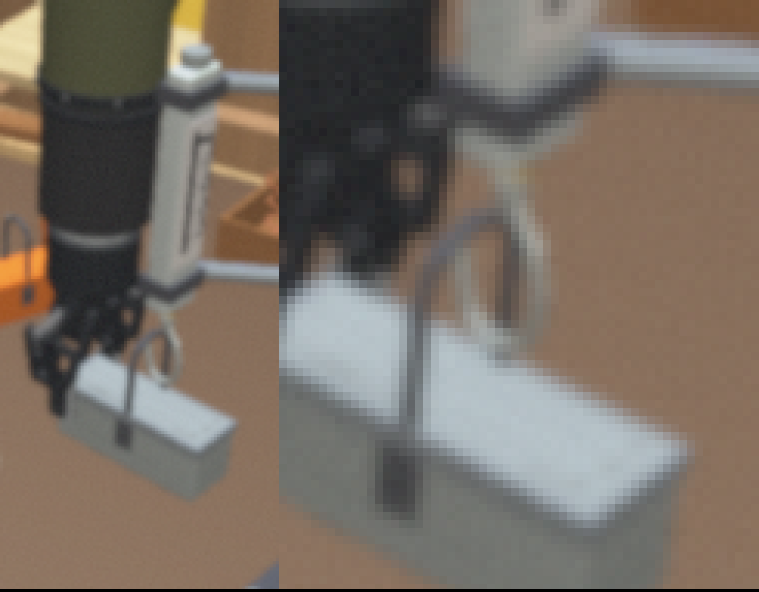

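Hook tip at crop (470,300) is inside the stirrup. Column and housing have a gap in this view. Easing in the last 9 mm.

```bash
python3 -m inch '0.0003 0.003 0 0 0.04;0.0005 0.006 0 0 0.04;0.0005 0.009 0 0 0.04;0.0005 0.0095 0 0 0.04;0.0005 0.0095 0 0 0.04'; python3 look.py i2
```

```text
time: 10.88
tool_pos: [621.3, -8.2, 186.8]
orientation: [3.135, -0.006, 1.397]
contact_force: [-0.1, -0.4, -4.7]
opening: 0.594
10.875 tcp [621.31  -8.21 186.77] [ 3.14 -0.01  1.4 ] F [-0.08 -0.44 -4.74] M [0.02 0.33 0.02] op 0.5944681155458916
bar local x,y -3.812836455046613 -0.12578330609101313 bar z-245 33.151331930393496
to xb=-4 centred (array([ 0., -0., -0.]), -0.0012)
```

View pics/i2.png

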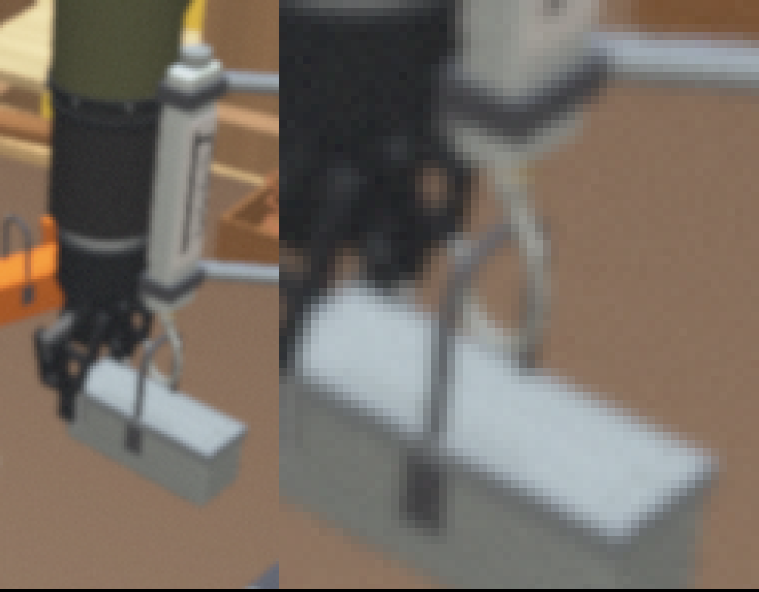

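No contact force. Lowering towards the seat.

```bash
python3 -m inch '0 0 0.003 0 0.04;0 0 0.007 0 0.04;0 0 0.011 0 0.04;0 0 0.015 0 0.04;0 0 0.019 0 0.04;0 0 0.023 0 0.04;0 0 0.026 0 0.04;0 0 0.028 0 0.04;0 0 0.03 0 0.04;0 0 0.03 0 0.04'; python3 look.py i3
```

```text
time: 12.18
tool_pos: [621.4, -8.0, 156.7]
orientation: [3.136, -0.006, 1.397]
contact_force: [-0.0, -0.8, -4.2]
opening: 0.596
12.175 tcp [621.43  -8.04 156.65] [ 3.14 -0.01  1.4 ] F [-0.01 -0.79 -4.24] M [0.05 0.23 0.05] op 0.596052209240444
bar local x,y -3.7107801358062904 0.06817878916112595 bar z-245 3.0199657440098235
to xb=-4 centred (array([-0., -0., -0.]), -0.0012)
```

View pics/i3.png

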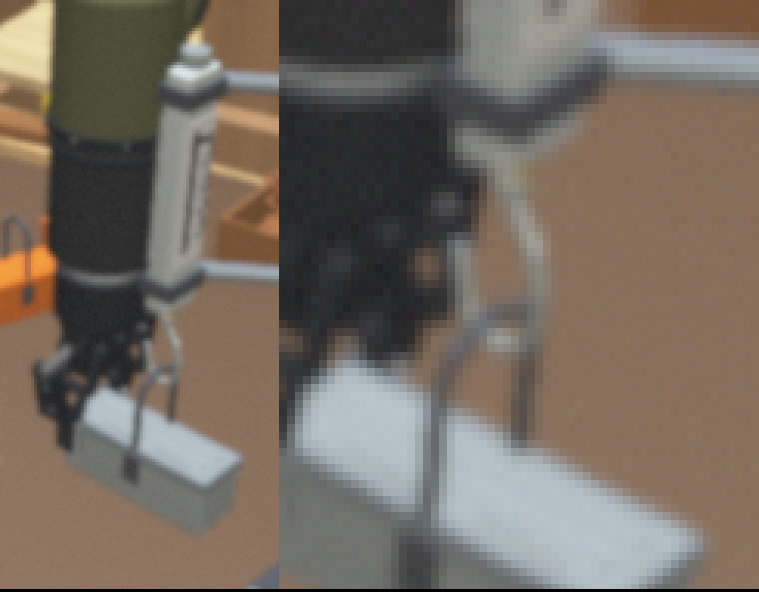

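```bash
python3 -m inch '0 0 0.002 0 0.04;0 0 0.004 0 0.04;0 0 0.006 0 0.04;0 0 0.008 0 0.04;0 0 0.01 0 0.04;0 0 0.012 0 0.04;0 0 0.014 0 0.04;0 0 0.016 0 0.04;0 0 0.018 0 0.04;0 0 0.02 0 0.04;0 0 0.021 0 0.04;0 0 0.021 0 0.04'; python3 look.py i4
```

```text
time: 13.72
tool_pos: [621.7, -8.0, 135.9]
orientation: [3.135, -0.006, 1.397]
contact_force: [0.6, -0.2, -1.6]
opening: 0.596
13.725 tcp [621.68  -8.   135.87] [ 3.14 -0.01  1.4 ] F [ 0.64 -0.24 -1.62] M [-0.09  0.08 -0.03] op 0.5960615475911324
bar local x,y -3.5064967428363762 0.1514641172313049 bar z-245 -17.733924610731947
to xb=-4 centred (array([-0., -0., -0.]), -0.0012)
```

View pics/i4.png

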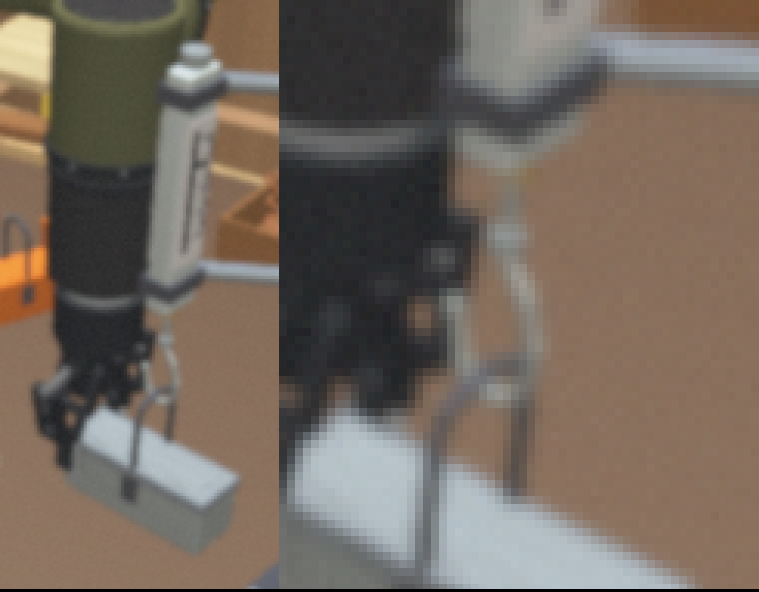

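```bash
python3 -m inch '0 0 0.002 0 0.04;0 0 0.004 0 0.04;0 0 0.006 0 0.04;0 0 0.008 0 0.04;0 0 0.01 0 0.04;0 0 0.012 0 0.04;0 0 0.013 0 0.04;0 0 0.013 0 0.04;0 0 0.013 0 0.04'; python3 - <<'E'
from bench import arm; import numpy as np
F=[]
for i in range(8):
    arm.read_camera("scene"); o=arm.get_obs();F.append(np.r_[o["contact_force"],o["moment"]])
print(np.mean(F,0).round(2),np.std(F,0).round(2))
E
python3 look.py i5
```

```text
time: 14.9
tool_pos: [621.8, -8.0, 123.1]
orientation: [3.135, -0.006, 1.397]
contact_force: [-1.2, -0.1, -0.4]
opening: 0.599
[ 0.24 -1.14 -0.67 -0.24  0.05 -0.07] [0.34 0.34 0.44 0.02 0.02 0.02]
15.3 tcp [621.82  -7.93 122.98] [ 3.14 -0.01  1.4 ] F [ 0.37 -0.85 -0.72] M [-0.28  0.03 -0.06] op 0.5989996259062981
bar local x,y -3.3927673271806635 0.24383881501091437 bar z-245 -30.615555773152153
to xb=-4 centred (array([-0., -0., -0.]), -0.0012)
```

View pics/i5.png

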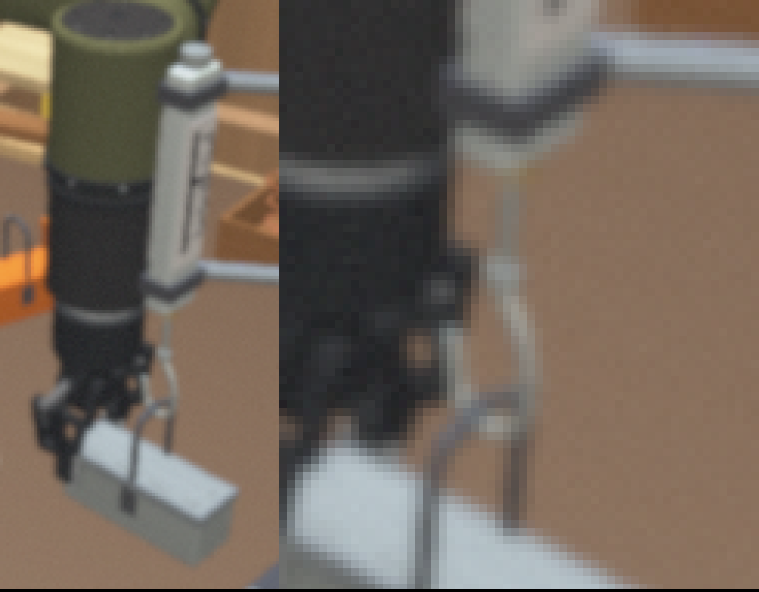

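```bash
cat > ov4.py <<'E'
import sys
from bench import arm; from ov import *
o=arm.get_obs();q=arm.camera_params("scene"); n=sys.argv[1]; ext=float(sys.argv[2])
T=Ro.from_euler("xyz",o["orientation"]).as_matrix(); f=lambda x,y,z:o["tool_pos"]+T@np.array([x,y,z])
s=arm.read_camera("scene"); off=np.array([320,170]);S=11
c0=cv2.resize(s[170:224,320:356],None,fx=S,fy=S,interpolation=3); c=c0.copy()
c=overlay(c,q,(686,-20),np.radians(-9.9),off,S,ext)
pr=lambda X:tuple(int(round(v)) for v in ((proj(q,X)-off+.5)*S))
st=[f(-23.5,62.5,-28),f(-23.5,62.5,-85),f(0,62.5,-91),f(23.5,62.5,-85),f(23.5,62.5,-28)]
for a,b in zip(st,st[1:]): cv2.line(c,pr(a),pr(b),(0,255,255),1)
cv2.imwrite(f"pics/{n}.png",np.hstack([c0,c])); print(o["contact_force"],o["moment"],o["time"])
E
python3 ov4.py ov5 31
```

```text
[-1.10029119 -0.82725799 -0.45452141] [-0.21759163  0.03038544 -0.08469318] 15.35
```

View pics/ov5.png

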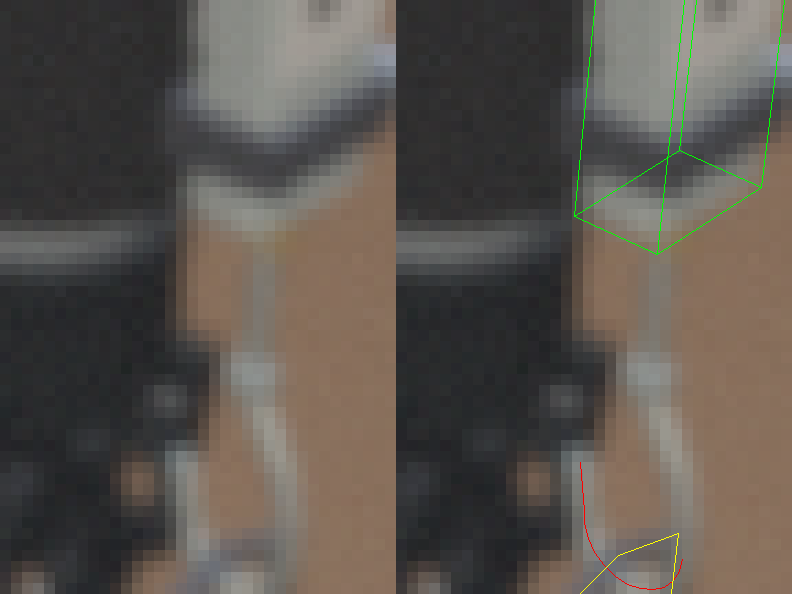

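```bash
sed -i 's/off=np.array(\[320,170\])/off=np.array([310,195])/; s/s\[170:224,320:356\]/s[195:249,310:346]/' ov4.py; python3 ov4.py ov6 31
```

```text
[-0.04966725 -1.50536436 -0.54857964] [-0.28494177  0.0448988  -0.09036469] 15.4
```

View pics/ov6.png

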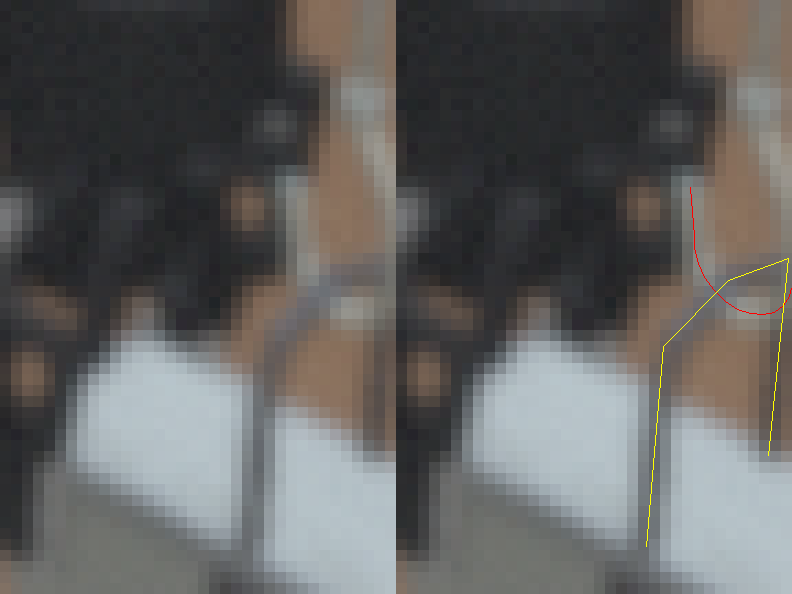

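Side force of about -1.1 N at 0.25 of the load matches the roof's slope, so the bar sits a couple of mm off-centre. I lower the rest and shift 2 mm to -y.

```bash
python3 -m inch '-0.0005 0 0.001 0 0.04;-0.001 0 0.002 0 0.04;-0.0015 0 0.003 0 0.04;-0.002 0 0.004 0 0.04;-0.002 0 0.005 0 0.04;-0.002 0 0.005 0 0.04;-0.002 0 0.005 0 0.04'; cat > avg.py <<'E'
from bench import arm; import numpy as np
F=[]
for i in range(8):
    arm.read_camera("scene"); o=arm.get_obs();F.append(np.r_[o["contact_force"],o["moment"]])
print(o["time"],o["tool_pos"].round(2),o["opening"].round(3) if hasattr(o["opening"],"round") else o["opening"],np.mean(F,0).round(2),np.std(F,0).round(2))
E
python3 avg.py
```

```text
time: 16.32
tool_pos: [621.7, -9.6, 118.1]
orientation: [3.135, -0.006, 1.397]
contact_force: [3.1, 4.7, -0.4]
opening: 0.594
16.725 [621.65  -9.72 118.07] 0.5906037806981702 [ 3.01  4.2  -0.06  1.06 -0.69  0.32] [0.49 0.26 0.54 0.05 0.03 0.05]
```

```bash
python3 -m inch '0.0005 0.0003 0 0 0.04;0.001 0.0006 0 0 0.04;0.0015 0.0008 0 0 0.04;0.0015 0.0008 0 0 0.04;0.0015 0.0008 0 0 0.04'; python3 avg.py; python3 look.py i6
```

```text
time: 17.35
tool_pos: [622.5, -8.9, 118.0]
orientation: [3.135, -0.005, 1.396]
contact_force: [-1.0, -1.7, 0.6]
opening: 0.595
17.75 [622.7   -8.6  118.14] 0.5920160629816766 [-0.81 -2.85 -0.17 -0.72  0.22 -0.17] [0.4  0.67 0.19 0.08 0.03 0.04]
17.75 tcp [622.7   -8.6  118.14] [ 3.13 -0.01  1.4 ] F [-1.17 -3.72 -0.24] M [-0.85  0.17 -0.19] op 0.5920160629816766
bar local x,y -2.443898039293905 -0.26871825903001917 bar z-245 -35.42776089735861
to xb=-4 centred (array([ 0., -0., -0.]), -0.0013)
```

View pics/i6.png

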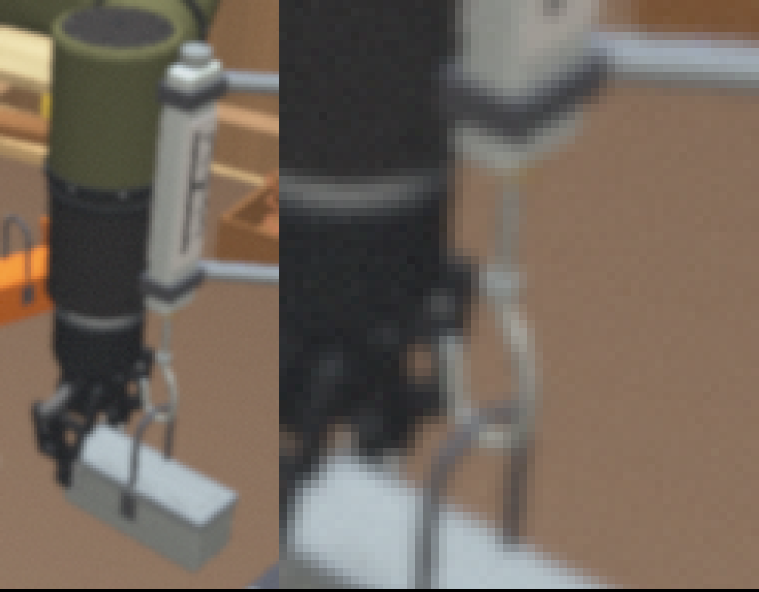

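```bash
python3 -m inch '-0.0003 -0.0001 0 0 0.04;-0.0005 -0.0002 0 0 0.04;-0.0005 -0.0002 0 0 0.04'; python3 avg.py
```

```text
time: 18.18
tool_pos: [622.6, -8.7, 118.2]
orientation: [3.134, -0.006, 1.397]
contact_force: [0.4, -1.8, 0.4]
opening: 0.596
18.575 [622.52  -8.82 118.12] 0.5979207254988418 [ 1.04 -0.55 -0.48 -0.14 -0.23 -0.04] [0.34 0.33 0.42 0.09 0.05 0.04]
```

```bash
python3 -m inch '0 0 0 0 0.04;0 0 0 0 0.04;0 0 0 0 0.058;0 0 0 0 0.066;0 0 0 0 0.072' 20; python3 avg.py; python3 look.py r1
```

```text
time: 19.2
tool_pos: [622.5, -8.8, 118.1]
orientation: [3.135, -0.006, 1.397]
contact_force: [0.3, 0.4, 0.0]
opening: 0.843
19.6 [622.52  -8.84 118.17] 0.8416214435769063 [ 0.13  0.44  0.02 -0.    0.02 -0.01] [0.58 0.8  0.4  0.03 0.03 0.02]
19.6 tcp [622.52  -8.84 118.17] [ 3.13 -0.01  1.4 ] F [ 0.56 -0.49  0.6 ] M [-0.01  0.03  0.02] op 0.8416214435769063
bar local x,y -2.6093496255208866 -0.5431113456400446 bar z-245 -35.38652883916251
to xb=-4 centred (array([ 0., -0., -0.]), -0.001)
```

View pics/r1.png

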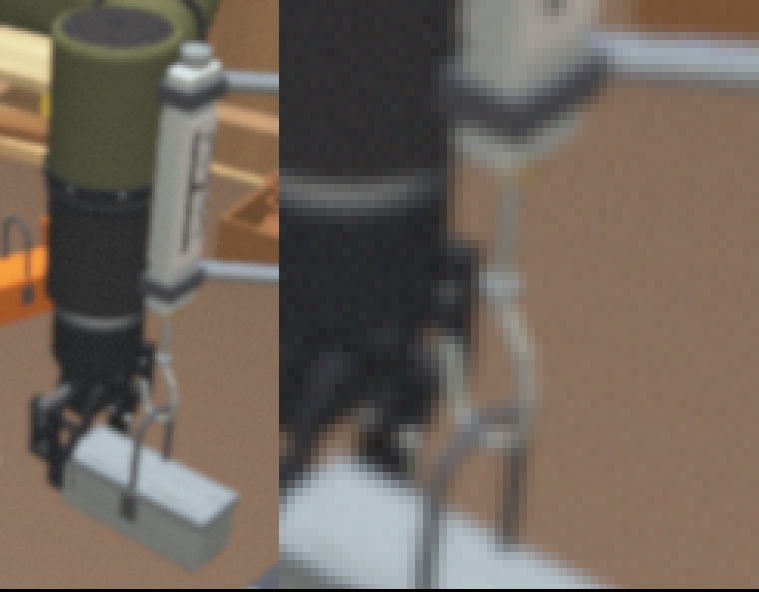

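Tin hangs on its own with the fingers open. I wait, then check the finger gaps.

```bash
python3 -m inch '0 0 0 0 0.074;0 0 0 0 0.074;0 0 0 0 0.074;0 0 0 0 0.074;0 0 0 0 0.074;0 0 0 0 0.074;0 0 0 0 0.074;0 0 0 0 0.074;0 0 0 0 0.074;0 0 0 0 0.074;0 0 0 0 0.074;0 0 0 0 0.074' >/dev/null; python3 - <<'E'
from bench import arm; import cv2
cv2.imwrite("pics/rw.png",arm.read_camera("wrist"))
E
python3 look.py r2; python3 avg.py; python3 - <<'E'
import cv2,numpy as np
a=cv2.imread("pics/r1_full.png");b=cv2.imread("pics/r2_full.png")
for n,(y0,y1,x0,x1) in dict(tinright=(195,280,330,380)).items():
    A,B=[cv2.cvtColor(i[y0:y1,x0:x1],6).astype(np.float32) for i in(a,b)]; print(cv2.phaseCorrelate(A,B),np.abs(A-B).mean())
E
```

```text
21.2 tcp [622.52  -8.83 118.16] [ 3.13 -0.01  1.4 ] F [0.35 1.12 0.59] M [-0.01  0.02 -0.02] op 0.8634346923471968
bar local x,y -2.6084489496659553 -0.5417924357491134 bar z-245 -35.39471622646721
to xb=-4 centred (array([ 0., -0., -0.]), -0.001)
21.65 [622.51  -8.8  118.13] 0.8647817018576913 [ 0.13 -0.06 -0.1  -0.01  0.01  0.01] [0.42 0.42 0.43 0.02 0.03 0.03]
((-0.010232694265653208, -0.09851961298768686), 1.001758322821723) 1.230353
```

View pics/rw.png

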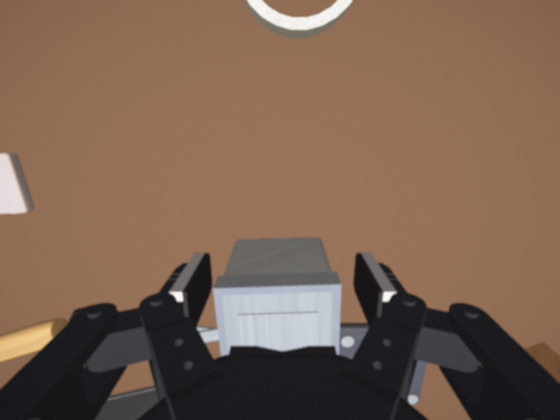

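View pics/r2.png

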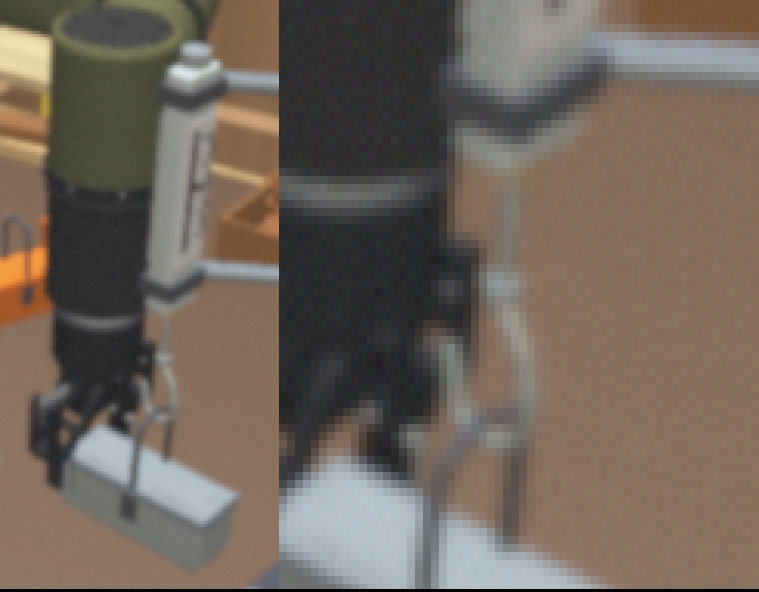

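```bash
for i in 1 2; do python3 -m inch '0 0 0 0 0.074;0 0 0 0 0.074;0 0 0 0 0.074;0 0 0 0 0.074;0 0 0 0 0.074;0 0 0 0 0.074;0 0 0 0 0.074;0 0 0 0 0.074;0 0 0 0 0.074;0 0 0 0 0.074;0 0 0 0 0.074;0 0 0 0 0.074' >/dev/null; done; python3 look.py r3;  python3 - <<'E'
import cv2,numpy as np
a=cv2.imread("pics/r2_full.png");b=cv2.imread("pics/r3_full.png")
A,B=[cv2.cvtColor(i[195:280,330:380],6).astype(np.float32) for i in(a,b)]; print(cv2.phaseCorrelate(A,B),np.abs(A-B).mean())
E
```

```text
24.65 tcp [622.52  -8.81 118.12] [ 3.13 -0.01  1.4 ] F [-0.4   0.35  0.63] M [ 0.01  0.05 -0.  ] op 0.8689842399504624
bar local x,y -2.6036884092233676 -0.5112181235141255 bar z-245 -35.43743903058487
to xb=-4 centred (array([ 0., -0., -0.]), -0.001)
((-0.020366212034257813, 0.07687320597375447), 0.9997154087490505) 1.137647
```

Still for about 5 s. Regripping gradually.

```bash
python3 -m inch '0 0 0 0 0.068;0 0 0 0 0.062;0 0 0 0 0.058;0 0 0 0 0.055;0 0 0 0 0.053;0 0 0 0 0.051;0 0 0 0 0.049;0 0 0 0 0.046;0 0 0 0 0.043;0 0 0 0 0.04;0 0 0 0 0.04' 30; python3 -m inch '0 0 0 0 0.04;0 0 0 0 0.04;0 0 0 0 0.04' 100; python3 avg.py
```

```text
time: 26.08
tool_pos: [622.5, -8.9, 118.2]
orientation: [3.135, -0.006, 1.397]
contact_force: [-1.0, -1.1, 0.3]
opening: 0.603
time: 26.45
tool_pos: [622.9, -8.8, 118.4]
orientation: [3.134, -0.006, 1.397]
contact_force: [4.0, 0.2, -0.7]
opening: 0.594
26.85 [622.55  -8.85 118.17] 0.5984414882566819 [ 3.69 -0.41  0.01 -0.06 -0.95  0.04] [0.22 0.46 0.58 0.04 0.04 0.03]
```

```bash
python3 -m inch '0 0.0004 -0.0005 0 0.04;0 0.0005 -0.002 0 0.04;0 0.0005 -0.004 0 0.04;0 0.0005 -0.006 0 0.04;0 0.0003 -0.008 0 0.04;0 0 -0.01 0 0.04;0 0 -0.012 0 0.04;0 0 -0.014 0 0.04;0 0 -0.016 0 0.04;0 0 -0.018 0 0.04;0 0 -0.02 0 0.04;0 0 -0.022 0 0.04'; python3 look.py u1
```

```text
time: 28.35
tool_pos: [622.2, -9.0, 140.1]
orientation: [3.135, -0.006, 1.397]
contact_force: [2.0, 0.2, -2.4]
opening: 0.595
28.35 tcp [622.2   -8.97 140.08] [ 3.13 -0.01  1.4 ] F [ 2.    0.19 -2.41] M [ 0.1  -0.25  0.03] op 0.5954752509308028
bar local x,y -2.8576046926327203 -0.7192985845707667 bar z-245 -13.507988603928368
to xb=-4 centred (array([ 0., -0., -0.]), -0.001)
```

View pics/u1.png

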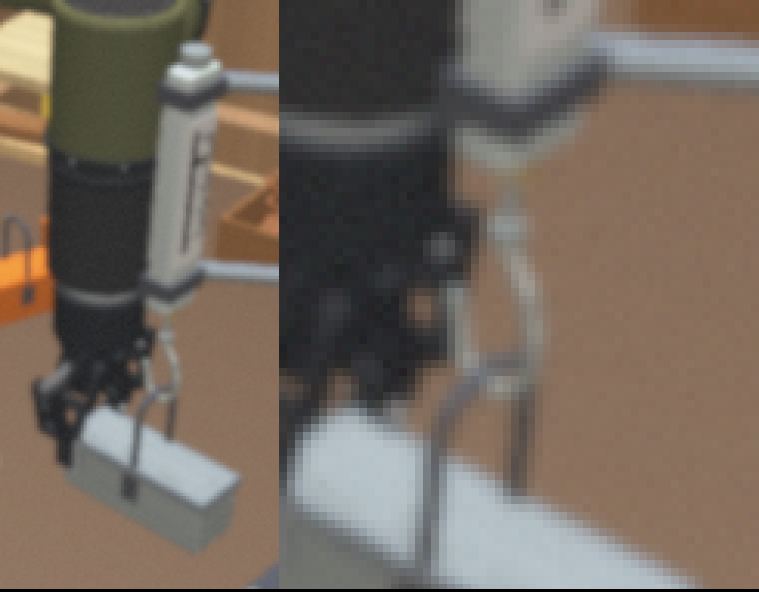

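```bash
python3 -m inch '0 0 -0.002 0 0.04;0 0 -0.004 0 0.04;0 0 -0.006 0 0.04;0 0 -0.008 0 0.04;0 0 -0.01 0 0.04;0 0 -0.012 0 0.04;0 0 -0.014 0 0.04;0 0 -0.016 0 0.04;0 0 -0.018 0 0.04;0 0 -0.021 0 0.04;0 0 -0.025 0 0.04;0 0 -0.029 0 0.04'; python3 look.py u2
```

```text
time: 29.9
tool_pos: [622.1, -9.1, 169.8]
orientation: [3.134, -0.006, 1.397]
contact_force: [0.1, -0.1, -3.8]
opening: 0.596
29.9 tcp [622.07  -9.1  169.78] [ 3.13 -0.01  1.4 ] F [ 0.09 -0.1  -3.8 ] M [ 0.03  0.25 -0.05] op 0.5956164283083604
bar local x,y -2.9993389381312894 -0.8806713729661041 bar z-245 16.223623405513763
to xb=-4 centred (array([ 0., -0., -0.]), -0.001)
```

View pics/u2.png

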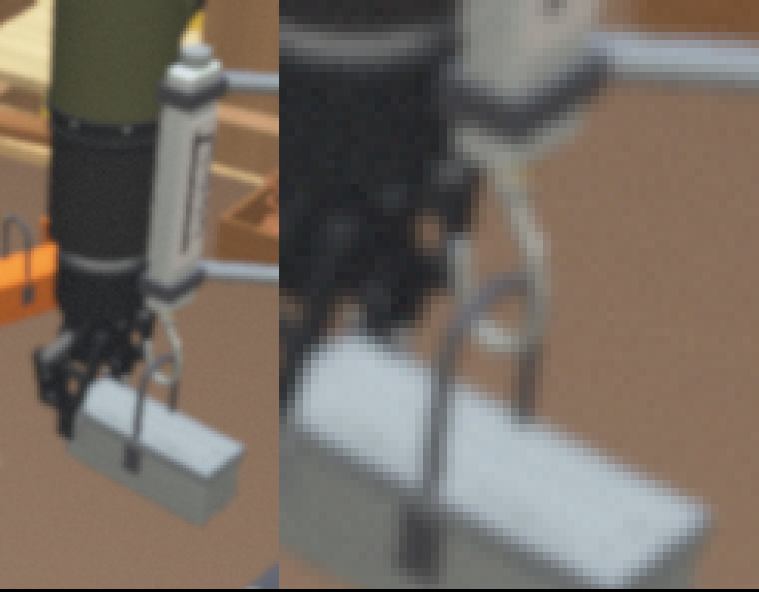

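Hook is back up and unloaded. I raise to entry height, then back out.

```bash
python3 -m inch '0 0 -0.005 0 0.04;0 0 -0.01 0 0.04;0 0 -0.015 0 0.04;0 0 -0.0175 0 0.04;0 0 -0.0175 0 0.04;0 -0.004 -0.0175 0 0.04;0 -0.01 -0.0175 0 0.04;0 -0.018 -0.0175 0 0.04;0 -0.028 -0.0175 0 0.04;0 -0.038 -0.0175 0 0.04;0 -0.05 -0.0175 0 0.04;0 -0.06 -0.0175 0 0.04'; python3 look.py u3
```

```text
time: 31.45
tool_pos: [562.3, 1.3, 187.7]
orientation: [3.133, -0.007, 1.397]
contact_force: [0.7, -0.5, -4.4]
opening: 0.59
31.45 tcp [562.26   1.31 187.69] [ 3.13 -0.01  1.4 ] F [ 0.68 -0.49 -4.39] M [ 0.02  0.22 -0.  ] op 0.5904512470963469
bar local x,y -63.82987296320381 -0.9324888651693521 bar z-245 34.20974523097357
to xb=-4 centred (array([0.  , 0.06, 0.  ]), -0.0009)
```

View pics/u3.png

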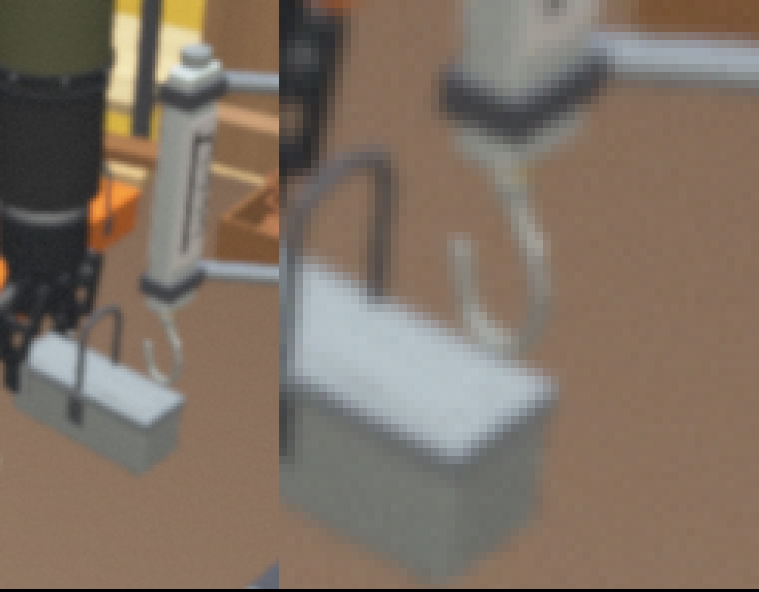

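```bash
python3 - <<'E'
from bench import arm; from h import *
o=arm.get_obs(); print(rel(o,[495.7,-319.6,120],np.radians(78.6)))
E
```

```text
(array([-0.3281, -0.01  ,  0.0656]), 0.0255)
```

```bash
python3 -m inch '-0.012 -0.001 0 0 0.04;-0.035 -0.002 0 0.003 0.04;-0.065 -0.003 0 0.006 0.04;-0.1 -0.004 0 0.01 0.04;-0.14 -0.005 0 0.014 0.04;-0.18 -0.006 0 0.018 0.04;-0.22 -0.007 0 0.022 0.04;-0.258 -0.008 0.01 0.0255 0.04;-0.29 -0.009 0.02 0.0255 0.04;-0.315 -0.01 0.035 0.0255 0.04;-0.328 -0.01 0.045 0.0255 0.04;-0.328 -0.01 0.05 0.0255 0.04'; python3 -m inch '0 0 0 0 0.04;0 0 0 0 0.04'; python3 - <<'E'
from bench import arm; from h import *; import cv2
np.set_printoptions(precision=4,suppress=True)
w=arm.camera_params("wrist")
for n in("wrist","scene","top"): cv2.imwrite(f"pics/v_{n}.png",arm.read_camera(n))
o=arm.get_obs(); print(o["tool_pos"],o["orientation"],o["contact_force"]); print(rel(o,[495.7,-319.6,33],np.radians(78.6)))
y=np.radians(-11.4);R=np.array([[np.cos(y),-np.sin(y)],[np.sin(y),np.cos(y)]])
q=arm.camera_params("scene")
for c in((-98,-54),(-98,54),(98,54),(98,-54)): X=np.r_[R@c+[557,-332],18]; print("tray corner wrist",proj(w,X),"scene",proj(q,X))
E
```

```text
time: 33.0
tool_pos: [495.0, -320.4, 134.7]
orientation: [3.135, -0.007, 1.37]
contact_force: [-0.7, -0.2, -4.1]
opening: 0.593
time: 33.25
tool_pos: [495.4, -319.9, 135.4]
orientation: [3.134, -0.007, 1.371]
contact_force: [0.1, -0.4, -4.9]
opening: 0.594
[ 495.401  -320.0175  135.3637] [ 3.1338 -0.0068  1.3712] [-0.0056  0.3123 -3.4569]
(array([-0.0002, -0.0006,  0.1024]), -0.0006)
tray corner wrist [219.7448 163.6215] scene [182.2082 323.3587]
tray corner wrist [345.2211 163.5267] scene [216.8809 300.6095]
tray corner wrist [333.1653 347.2448] scene [270.6173 343.884 ]
tray corner wrist [231.6303 347.7813] scene [235.5333 371.8481]
```

View pics/v_wrist.png

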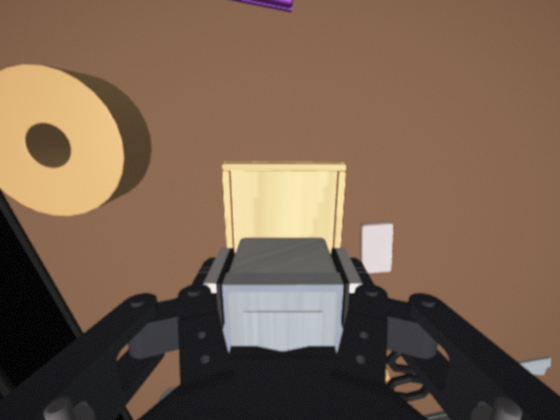

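View pics/v_scene.png

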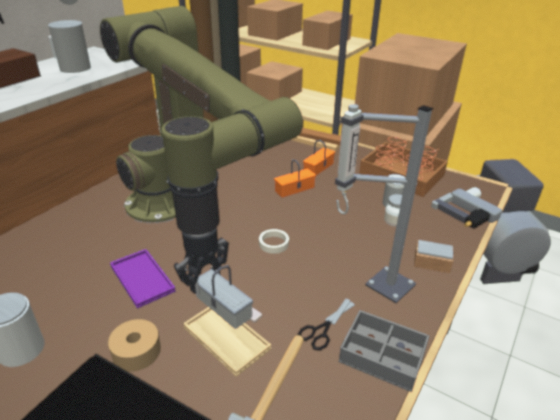

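Tray edge at wrist (223–345,163) matches the prediction. Lowering.

```bash
python3 -m inch '0 0 0.012 0 0.04;0 0 0.028 0 0.04;0 0 0.044 0 0.04;0 0 0.06 0 0.04;0 0 0.074 0 0.04;0 0 0.085 0 0.04;0 0 0.092 0 0.04;0 0 0.096 0 0.04;0 0 0.098 0 0.04;0 0 0.098 0 0.04'; python3 avg.py
```

```text
time: 34.65
tool_pos: [496.4, -319.6, 37.6]
orientation: [3.133, -0.007, 1.371]
contact_force: [-0.9, 0.4, -3.9]
opening: 0.595
35.05 [ 496.35 -319.52   37.47] 0.5910456682458585 [ 0.2  -0.02 -4.38  0.03  0.3   0.01] [0.32 0.35 0.43 0.04 0.04 0.02]
```

```bash
python3 -m inch '0 0 0.001 0 0.04;0 0 0.002 0 0.04;0 0 0.003 0 0.04;0 0 0.004 0 0.04;0 0 0.0045 0 0.04;0 0 0.0045 0 0.04;0 0 0.0045 0 0.04'; python3 avg.py
```

```text
time: 35.92
tool_pos: [496.5, -319.7, 35.0]
orientation: [3.133, -0.006, 1.372]
contact_force: [-6.3, 3.9, 7.0]
opening: 0.598
36.325 [ 496.49 -319.71   35.01] 0.5948400025701623 [-6.29  4.72  7.23  1.42  1.98  0.05] [0.59 0.53 0.51 0.03 0.03 0.03]
```

```bash
python3 - <<'E'
from bench import arm; import cv2,numpy as np
s=arm.read_camera("scene"); a=cv2.resize(s[250:390,170:290],None,fx=4,fy=4,interpolation=3)
cv2.imwrite("pics/d1.png",a); cv2.imwrite("pics/d1w.png",arm.read_camera("wrist"))
E
```

```text
(no output)
```

View pics/d1.png

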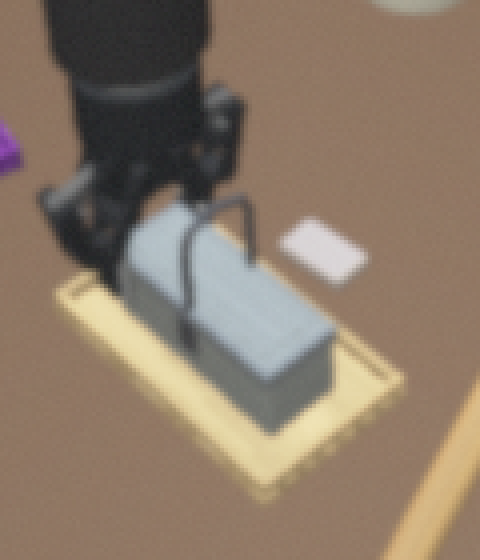

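View pics/d1w.png

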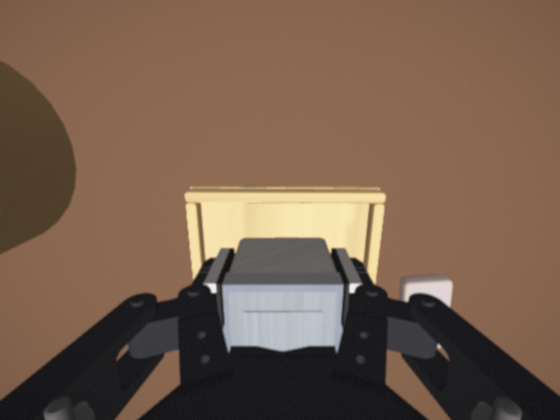

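```bash
python3 -m inch '0 0 0 0 0.05;0 0 0 0 0.05;0 0 0 0 0.056;0 0 0 0 0.062;0 0 0 0 0.068;0 0 0 0 0.072;0 0 0 0 0.072' 20; python3 avg.py; python3 - <<'E'
from bench import arm; import cv2
cv2.imwrite("pics/d2w.png",arm.read_camera("wrist"))
E
```

```text
time: 37.3
tool_pos: [496.5, -319.7, 35.0]
orientation: [3.133, -0.006, 1.372]
contact_force: [-0.6, -0.4, 0.1]
opening: 0.841
37.7 [ 496.48 -319.72   34.97] 0.8415639294570321 [ 0.15  0.06  0.13 -0.04  0.03 -0.01] [0.35 0.53 0.25 0.04 0.03 0.03]
```

View pics/d2w.png

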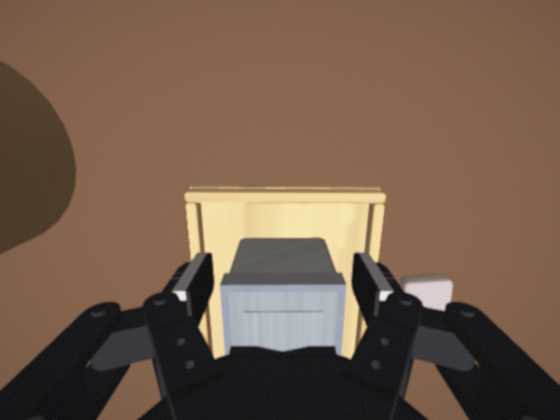

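Released with clear gaps and no force. Raising straight up and back.

```bash
python3 -m inch '0 0 -0.008 0 0.075;0 -0.002 -0.022 0 0.075;0 -0.004 -0.04 0 0.075;0 -0.008 -0.07 0 0.075;0 -0.012 -0.1 0 0.075;0 -0.02 -0.135 0 0.075;0 -0.04 -0.17 0 0.075;0 -0.06 -0.19 0 0.075;0 -0.07 -0.2 0 0.075;0 -0.07 -0.2 0 0.075;0 -0.07 -0.2 0 0.075'; python3 - <<'E'
from bench import arm; from h import *; import cv2
w=arm.camera_params("wrist");P={}
for n in("wrist","scene","top"):
    cv2.imwrite(f"pics/e_{n}.png",arm.read_camera(n)); P[n]=arm.camera_params(n)
    for l,z in(("tin_center",33.5),("tin_bar",124)): 
        for d in arm.spot_point(n,l)[:4]: 
            X=onz(P[n],d["position"],z)
            if np.hypot(*(X[:2]-[557,-332]))<80: print(n,l,round(d["score"],2),d["position"],X.round(1))
s=cv2.imread("pics/e_scene.png"); cv2.imwrite("pics/e_c.png",np.hstack([cv2.resize(s[260:390,170:290],None,fx=3.3,fy=3.3,interpolation=3),cv2.resize(s[100:230,310:420],None,fx=3.3,fy=3.3,interpolation=3)]))
print(arm.get_obs()["tool_pos"])
E
```

```text
time: 39.12
tool_pos: [426.0, -306.4, 233.2]
orientation: [3.135, -0.007, 1.372]
contact_force: [0.2, 0.4, -0.4]
opening: 0.881
wrist tin_center 0.75 [283.3, 283.3] [ 558.1 -331.    33.5]
wrist tin_bar 0.89 [279.9, 331.8] [ 555.9 -335.   124. ]
scene tin_bar 0.82 [223.0, 300.9] [ 555.8 -330.6  124. ]
top tin_center 0.71 [375.5, 193.2] [ 548.8 -322.7   33.5]
top tin_bar 0.95 [381.1, 185.9] [ 564.8 -319.8  124. ]
[ 426.00223997 -306.66962233  234.14686779]
```

View pics/e_c.png

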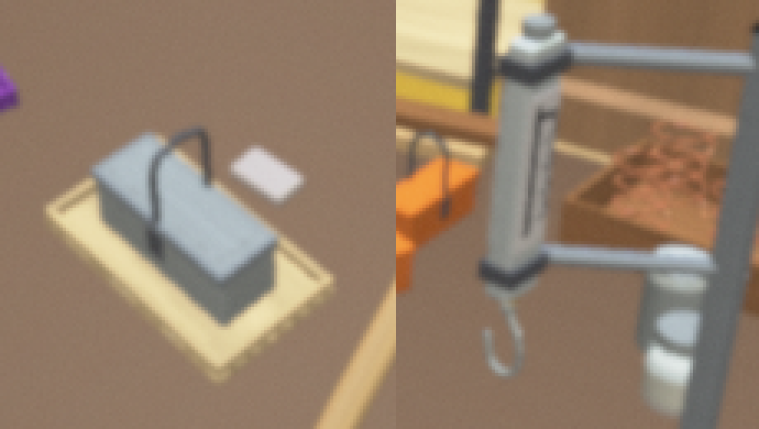

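View pics/e_wrist.png

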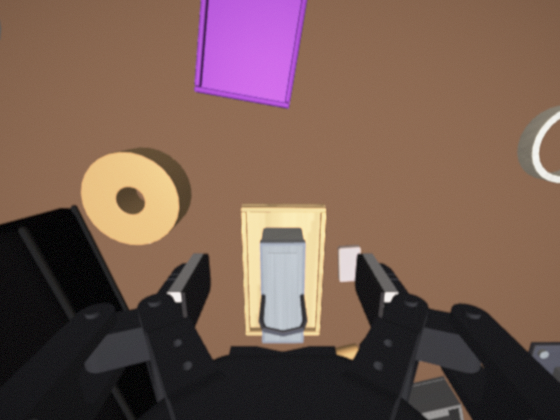

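View pics/e_top.png

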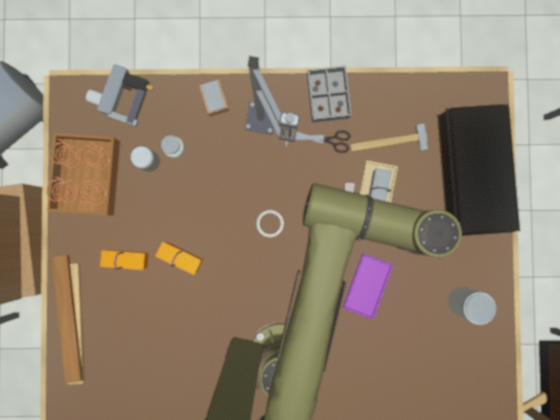

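The tin stands upright and centred in the plywood tray, the hook is back up, the bystanders have not moved, and the robot touches nothing. Handing in.

```bash
python3 - <<'E'
from bench import arm
print(arm.finish_job())
E
```

```text
the job is handed in; nothing more can be done
None
```

The nail tin was weighed on the spring scale and now stands upright in the plywood tray. I handed the job in after about 39 s; no verdict is reported.

- **Weighing:** I gripped the grey tin 62 mm from its middle with the tool vertical, because the moves cannot tilt the tool. The tin hung free for over 5 s, drawing the hook down about 35 mm, with no visible motion between pictures taken 3 s apart. The wrist had read about 4.5 N when lifting it. I then lifted it off at about 16 mm/s.
- **Tray:** The wrist and scene views put the tin within about 4 mm of the tray's middle, and the pictures show it upright.
- **Scale and bystanders:** The last pictures show the hook back at the top and nothing else on the table moved. The gripper was clear and the force reading was near zero.

What disagreed or went off plan:
- **Top-camera readings:** The trained network's reading there put the tin about 12 mm off. The arm covers part of the tin in that view, and 12 mm is still inside the 30 mm limit.
- **Side force at the hook:** A 2 mm sideways shift while the bar sat in the hook raised about 5 N of side force from friction. I backed it off before letting go. Closing the fingers again raised about 4 N along x, which faded as the tin came off.
- **Touchdown in the tray:** The tin met the floor about 2 mm higher than calculated, with an upward force of about 7 N at the wrist.
- **Hook speed:** I could not measure it directly. I only kept the commanded motion slow.

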